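Open the coaster caddy and stack the coasters in it

TASK

Get the drinks tray ready for guests: press the front of the coaster caddy's lid down until the touch latch lets go, keep your fingers on the lid as it springs up so that it rises under control and never flies open, and let it come to stand fully open. Then stack every coaster that is out on the tray flat and centred in one pile in the blue ring on the round white plate inside the caddy, and leave the lid open and the glasses where they stand.

Things in the scene. Friction and masses are not known exactly. Their poses are not given: they have to be found in the camera images.
- caddy: Coaster caddy, dark wood, 192 (its x) x 150 (y) x 65 mm without lid, fixed, elsewhere at each start. Origin: middle of its underside; x points from its front (robot's side) to the hinge, z up. On a 10 mm base stand a latch housing (x -95 to -71 mm) along the front and a hinge board (x 80 to 92 mm) along the back, both 63 mm high; between them the plate. Left and right sides are open.
- plate_centre (a point): Centre of the top of the round white plate in the caddy (diameter 136 mm, top 16 mm above the tray, at x 0, y 0 in the caddy's frame), the middle of its painted blue ring of 72 mm: the pile is to stand centred here. Its z points up, its y along the hinge. With the lid open it is free from above; fingers that close along y have most room.
- lid (a joint): Angle (rad) of the caddy's lid, a wooden panel 193 mm deep (front to hinge), 154 wide, 8 thick, hinged along its rear edge: about 0 = shut and latched, grows as the front rises, 1.65 = fully open, just past upright, where its spring holds it against a stop; -0.045 = pressed fully in. The touch latch lets go at about -0.03 and does not catch again. Over 3 rad/s is flying open.
- lid_press (a point): Black touch mark on the lid's upper side, 22 mm behind the middle of the front edge, 171 mm from the hinge line; moves with the lid (72.5 mm above the tray when shut). Its x points along the lid to the hinge, z is the outward normal. Pressed 6 to 8 mm down with about 3 to 5 N (then a hard stop) the latch lets go and the lid pushes back up with about 2 N; let go at once it flies up at 4 rad/s.
- lid_hinge (a point): Middle of the hinge line at the lid's lower face, 64.5 mm above the tray, at x 92 mm in the caddy's frame; the line runs along the caddy's y. The lid's top is 8 mm above its lower face. Fingers that rest on the lid and retreat round this line at 0.05 to 0.15 m/s hold it back; let go beyond about 1 rad it goes on softly by itself.
- coaster_0_mid (a point): Glass coaster, a rigid disc of cork with a dark wooden rim, diameter 64 mm, 9 mm thick, 40 g, the same on both sides; this point is its centre, half-way up, its z the disc's axis. None if it is absent this time.
- coaster_1_mid (a point): Glass coaster, a rigid disc of cork with a dark wooden rim, diameter 64 mm, 9 mm thick, 40 g, the same on both sides; this point is its centre, half-way up, its z the disc's axis. None if it is absent this time.
- coaster_2_mid (a point): Glass coaster, a rigid disc of cork with a dark wooden rim, diameter 64 mm, 9 mm thick, 40 g, the same on both sides; this point is its centre, half-way up, its z the disc's axis. None if it is absent this time.
- coaster_3_mid (a point): Glass coaster, a rigid disc of cork with a dark wooden rim, diameter 64 mm, 9 mm thick, 40 g, the same on both sides; this point is its centre, half-way up, its z the disc's axis. None if it is absent this time.
- coaster_4_mid (a point): Glass coaster, a rigid disc of cork with a dark wooden rim, diameter 64 mm, 9 mm thick, 40 g, the same on both sides; this point is its centre, half-way up, its z the disc's axis. None if it is absent this time.
- table_lamp: Table lamp, fixed: a square foot 112 (x) x 88 (y) mm with a column about as thick, rising to 0.33 m; its wide shade hangs above that. Origin in the middle of its foot. Keep the hand (190 mm wide along the finger line on some) clear of it, and of the end of the wall to the right of the tray (from x 0.39 m, y below -0.49 m).
- tumbler_5_mid (a point): Cut glass tumbler, 70 mm wide, 82 mm high, loose, a bystander; centre, half-way up.
- tumbler_6_mid (a point): Small cut glass tumbler, 46 mm wide, 58 mm high, loose, a bystander; centre, half-way up.

How it is judged:
By the outcome, as a careful person would: the job done as asked, in the order asked, and still so for the second after the job is handed in, with the robot touching nothing.
Of coaster_0, coaster_1, coaster_2, coaster_3, coaster_4 only 4 to 5 are there at a start; the rules pass over those that are not, and their reading is None.
At some moment in a run one of coaster_0, coaster_1, coaster_2, coaster_3, coaster_4 may be knocked a few centimetres aside while the robot is not near it.
Once in a run the grip may slacken for a moment while it holds something.
It also fails if it takes over 210 s, if anything falls off the work surface, if the arm or the gripper's body presses on something with over 40 N, if the wrist force passes 120 N, or if a joint passes its speed limit or range.

ROBOT

A 6-joint arm with a two-finger parallel gripper is mounted at the origin on a cart in front of the work surface, level with it; the furniture and walls round the work are solid. World frame = base frame: x ahead of the robot, y to its left, z up, the work surface at z = 0. Lengths are in m, angles in rad, forces in N, time in s.
With the tool pointing down it reaches from about 0.35 to 0.975 m from the base axis. Payload 4.9 kg.
Tool frame: the origin (TCP) lies at the very end of the fingers, on their centre line; the grasp point (between the pads) lies 19 mm behind it (ctrl.grasp_offset is the distance from the TCP to the grasp point, in m); y points along the fingers, z is the direction in which the jaws open and shut, and the axes are right-handed (so a half turn about y gives the same grasp; the last joint's range is limited). The gripper opens to 85 mm and grips with 20 to 120 N. Pads are 22 mm wide; open, the fingers measure 114 mm over their backs; the gripper's body (76 mm by 85 mm) begins 54 mm behind the grasp point. The pads swing forward as they close: fully open they stand 13 mm farther back than shut.
Start: joints at [-1.307, 0.053, 1.613, -0, 1.476, -0.119], TCP at [0.233, -0.58, 0.231] pointing down, gripper open.
Joint ranges: [-3.01, 3.01], [-1.01, 2.22], [0.06, 2.58], [-1.02, 4.17], [0.09, 2.62], [-3.14, 3.14]. Speed limits (rad/s): [2.57, 2.57, 3.14, 3.14, 3.14, 3.14].

INTERFACE

Orientations are given as a rotation vector (axis times angle).
In Python, from station import ctrl, eyes, finish_job, find_in, regions_of, pinpoint gives the robot as it stands.
- The arm moves only by the tool play_rows, never from a script. Its argument "moves" is a list of rows, each an object of numbers: "x", "y", "z": the shift along the world's x, y, z in cm; "turn": the turn about the world's z in degrees; "jaw": the finger opening in cm, from 0 to 8.54. A call has 1 to 8 rows; each row shifts and turns the commanded pose from where the row before left it; what a row does not reach is not made up. A row lasts 1/12 s, in which the tool goes at most 41.7 mm and 7.16 degrees, less where a joint would pass 70% of its speed; a pose out of reach is approached as far as the arm can. A call is refused whole if a number of a shift passes 4.17 or a number of a turn 7.16, either way. A call with a gripper value outside its range is refused whole. The fingers move at their own pace and stop on an object; "squeeze" is the grip in N (left out, the last holds). Time passes only in rows, so rows that do not move let the fingers close. It gives the time, the measured TCP pose, the force and the opening at its end, in the units of the state.
- ctrl.get_obs(): the state, without advancing time (a new reading comes with each control period).
- eyes.get_image(name): name is "scene" or "top" or "wrist"; returns a dict with "img" (420x560x3 uint8, red, green, blue), "camera_matrix" (3x3 intrinsics, pixels), "D" ([k1, k2, p1, p2, k3] as OpenCV has them; the pictures are not rectified), "cam_to_world" (4x4, takes a point from camera to world coordinates). Camera axes: x right, y up, looking along -z (the intrinsics and any distortion apply to the point x, -y, -z); pixel columns grow to the right and rows downward; lengths in m; the calibration is good to about 2 mm. A picture is of the moment at which its call begins. There is no depth.
- finish_job(): hands the job in, once; it reports no verdict.
Trained networks look in the newest picture that a camera, given by its name, has taken for a name from the list of things; names that differ only in an ending like _2 or _b are one class to them, and where a whole thing is asked for, a point or a joint stands for the part that bears it (a point fixed in the world has none). Each returns a list of dicts, best first, with "score" (0 to 1); they miss things now and then, are a little off and sometimes report something else, mostly with a low value. They report only what shows in the picture. A call takes as long as a camera call.
- find_in(camera, query): "point" ([column, row] in pixels, amid what is visible of it).
- regions_of(camera, query): "pixels" (420x560 bool, what is visible of it) and "point" ([column, row] in pixels, amid what is visible of it).
- pinpoint(camera, query): "point" ([column, row] in pixels: a listed point, or the origin of a listed thing).
The state is a dict: "t": time; "q": joint angles; "dq": joint speeds; "effort": joint torques, N m; "tool_pos": TCP position; "tool_rot": TCP orientation; "contact_force": force on the tool from outside, world axes, zero at the start; "wrist_torque": the same for the moment, N m; "opening": finger opening in m.
Only numpy, scipy, OpenCV 4.12 (cv2) and the standard library are available. Lean on these libraries where they do the work, as an engineer would, in place of code of your own. Each camera call takes 0.05 s, during which the arm holds its last target.

## Working session

There is one attempt and no reset: what is moved stays moved. The work goes in short steps, Python scripts to look and compute and a tool call to move; the robot and the scene stay as the last step left them, time stands still between calls to the robot, and variables do not carry over. Pictures are saved under pics/ and viewed, and the job is handed in when it is done.

Besides the shell and the picture viewer there is one more tool, called after "Call:" by a JSON object that holds its "api" and its "payload", one argument or row to a line. play_rows: Moves the arm, as the interface text tells. Its arguments: {"type":"object","properties":{"moves":{"type":"array"},"squeeze":{"type":"number"}},"required":["moves"]}

```bash
ls -la; mkdir -p pics; python3 - <<'E'
from station import ctrl, eyes
import cv2
o=ctrl.get_obs(); print({k:(v if not hasattr(v,'round') else v) for k,v in o.items()}); print(ctrl.grasp_offset)
for n in ["scene","top","wrist"]:
    d=eyes.get_image(n); cv2.imwrite(f"pics/a_{n}.png",cv2.cvtColor(d["img"],cv2.COLOR_RGB2BGR)); print(n,d["camera_matrix"],d["D"],d["cam_to_world"])
E
```

```text
total 12
drwxr-xr-x  3 agent agent 4096 Dec  7 06:50 .
drwxr-xr-x 23 root  root  4096 Dec  7 06:50 ..
drwxr-xr-x  2 agent agent 4096 Dec  7 06:50 pics
{'t': 0.0, 'q': array([-1.30695997e+00,  5.33694740e-02,  1.61426824e+00,  1.83637327e-05,
        1.47599276e+00, -1.19000355e-01]), 'dq': array([ 0.00118366, -0.0010895 ,  0.00184945,  0.00046965,  0.00020984,
       -0.00074111]), 'effort': array([ 1.85369213e-04, -3.93680656e+01, -3.70178175e+01, -1.21476642e-04,
        6.87512904e-03, -7.11038098e-06]), 'tool_pos': array([ 0.23331572, -0.57916091,  0.23007058]), 'tool_rot': array([-0.3900116 ,  2.01394683, -2.00977898]), 'contact_force': array([ 0.81296919,  0.10114191, -0.51550772]), 'wrist_torque': array([-0.0475205 ,  0.04227058,  0.03488491]), 'opening': 0.08582695879036596}
0.0187
scene [[411.82453551   0.         284.89939082]
 [  0.         411.82453551 206.37192139]
 [  0.           0.           1.        ]] [-0.02020992  0.          0.          0.          0.        ] [[-0.99479689  0.0894952  -0.04868013  0.49708343]
 [-0.10126128 -0.81609196  0.5689816   0.5677967 ]
 [
[... 198 characters left out ...]
        0.           1.        ]] [-0.10847997  0.          0.          0.          0.        ] [[-0.00985845  0.9967764  -0.07962167  0.49717547]
 [-0.9999498  -0.00996978 -0.0010009  -0.02940927]
 [-0.00179149  0.0796078   0.99682465  0.9221487 ]
 [ 0.          0.          0.          1.        ]]
wrist [[308.90636962   0.         278.53929795]
 [  0.         308.90636962 208.66803215]
 [  0.           0.           1.        ]] [-0.07177761  0.          0.          0.          0.        ] [[ 0.37336229  0.89123446  0.25749123  0.29889066]
 [-0.92768358  0.359272    0.10162086 -0.55309742]
 [-0.00194137 -0.27681178  0.9609222   0.37329314]
 [ 0.          0.          0.          1.        ]]
```

View pics/a_scene.png

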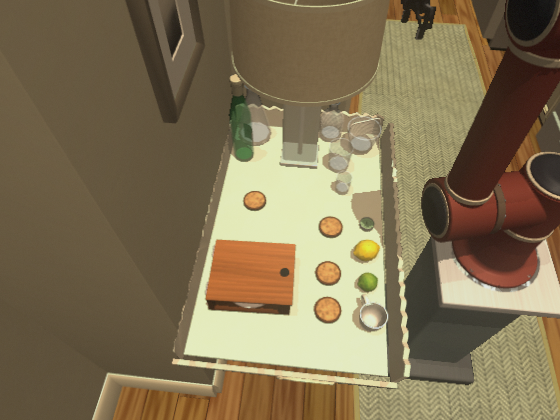

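View pics/a_top.png

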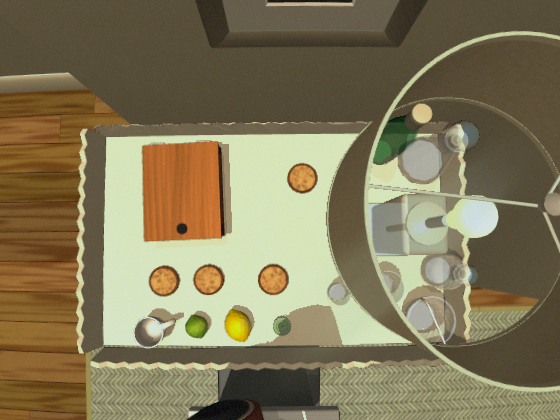

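View pics/a_wrist.png

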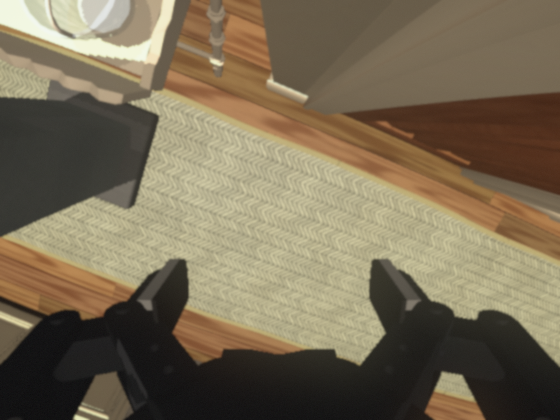

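```bash
cat > h.py <<'E'
import numpy as np, cv2
from station import ctrl, eyes, finish_job, find_in, regions_of, pinpoint
def cal(n):
    d=eyes.get_image(n); return d
def ray(d,uv):
    K=d["camera_matrix"];D=np.array(d["D"])
    p=cv2.undistortPoints(np.array([[uv]],float),K,D)[0,0]
    T=np.array(d["cam_to_world"]); v=T[:3,:3]@np.array([p[0],-p[1],-1.0]); return T[:3,3],v
def onz(d,uv,z):
    o,v=ray(d,uv); s=(z-o[2])/v[2]; return o+s*v
def proj(d,P):
    T=np.array(d["cam_to_world"]); P=np.atleast_2d(P)
    c=(P-T[:3,3])@T[:3,:3]; c=c*np.array([1,-1,-1])
    return cv2.projectPoints(c,np.zeros(3),np.zeros(3),d["camera_matrix"],np.array(d["D"]))[0][:,0]
def save(d,name): cv2.imwrite("pics/"+name,cv2.cvtColor(d["img"],cv2.COLOR_RGB2BGR))
E
python3 - <<'E'
from h import *
np.set_printoptions(precision=4,suppress=True)
zs={"coaster_0_mid":.0045,"lid_press":.0725,"lid_hinge":.0645,"plate_centre":.016,"caddy":0,"tumbler_5_mid":.041,"tumbler_6_mid":.029,"table_lamp":0}
for c in ["scene","top"]:
    d=eyes.get_image(c)
    for q,z in zs.items():
        for r in pinpoint(c,q)[:6]:
            print(c,q,round(r["score"],2),np.round(r["point"],1),onz(d,r["point"],z))
    for r in regions_of(c,"coaster_0_mid")[:8]:
        m=r["pixels"]; ys,xs=np.nonzero(m); print(c,"reg",round(r["score"],2),m.sum(),xs.mean(),ys.mean(),onz(d,(xs.mean(),ys.mean()),.009))
E
```

```text
scene coaster_0_mid 0.73 [326.  270.9] [0.4309 0.1067 0.0045]
scene lid_press 0.81 [283.3 273.8] [0.5328 0.1581 0.0725]
scene lid_hinge 0.71 [209.1 269.5] [0.7055 0.1619 0.0645]
scene caddy 0.71 [250.  282.7] [0.6143 0.1561 0.    ]
scene tumbler_5_mid 0.81 [342.1 157.9] [ 0.4032 -0.2385  0.041 ]
scene tumbler_6_mid 0.82 [340.5 185.1] [ 0.4042 -0.148   0.029 ]
scene reg 0.82 437 327.1990846681922 272.4645308924485 [0.4281 0.1129 0.009 ]
top coaster_0_mid 0.92 [207.8 278.4] [0.4284 0.1125 0.0045]
top lid_press 0.81 [182.2 228.4] [0.531  0.1524 0.0725]
top lid_hinge 0.85 [180.3 143.3] [0.7026 0.1596 0.0645]
top caddy 0.61 [187.5 189.4] [0.6172 0.157  0.    ]
top tumbler_5_mid 0.75 [380.9 286.2] [ 0.4115 -0.2419  0.041 ]
top tumbler_5_mid 0.16 [336.4 295.1] [ 0.3952 -0.1513  0.041 ]
top tumbler_6_mid 0.87 [338.4 294.6] [ 0.3948 -0.1571  0.029 ]
top tumbler_6_mid 0.34 [187.9 192.8] [0.6064 0.1503 0.029 ]
top reg 0.72 461 394.27982646420827 284.3926247288503 [ 0.4116 -0.2781  0.009 ]
top reg 0.56 736 208.24592391304347 279.3233695652174 [0.4268 0.1109 0.009 ]
```

```bash
python3 - <<'E'
from h import *
np.set_printoptions(precision=4,suppress=True)
for c in ["scene","top"]:
    d=eyes.get_image(c)
    for i in range(5):
      q=f"coaster_{i}_mid"
      for r in pinpoint(c,q)[:4]:
            print(c,q,round(r["score"],2),np.round(r["point"],1),onz(d,r["point"],.0045))
      for r in regions_of(c,q)[:4]:
        m=r["pixels"]; ys,xs=np.nonzero(m); print(c,q,"reg",round(r["score"],2),m.sum(),xs.mean(),ys.mean(),onz(d,(xs.mean(),ys.mean()),.009))
d=eyes.get_image("scene"); im=d["img"]; save({"img":cv2.resize(im[90:340,180:420],None,fx=2.4,fy=2.4,interpolation=cv2.INTER_CUBIC)},"b_scene.png")
d=eyes.get_image("top"); im=d["img"]; save({"img":cv2.resize(im[110:360,80:480],None,fx=2,fy=2,interpolation=cv2.INTER_CUBIC)},"b_top.png")
E
```

```text
scene coaster_0_mid 0.56 [323.8 268.8] [0.4367 0.1015 0.0045]
scene coaster_0_mid reg 0.84 555 327.8414414414414 273.4054054054054 [0.4264 0.1152 0.009 ]
scene coaster_1_mid 0.81 [328.3 224.4] [ 0.431  -0.0307  0.0045]
scene coaster_1_mid reg 0.97 432 329.724537037037 226.72916666666666 [ 0.4272 -0.0209  0.009 ]
scene coaster_2_mid 0.77 [255.4 197.7] [ 0.6369 -0.0967  0.0045]
scene coaster_2_mid reg 0.61 332 254.03313253012047 200.20180722891567 [ 0.6388 -0.0846  0.009 ]
scene coaster_2_mid reg 0.37 254 342.73622047244095 182.5708661417323 [ 0.396  -0.1737  0.009 ]
scene coaster_3_mid reg 0.16 6051 251.194348041646 276.90844488514296 [0.6126 0.1446 0.009 ]
scene coaster_4_mid 0.97 [326.3 309.7] [0.4257 0.2068 0.0045]
scene coaster_4_mid 0.49 [283.1 271.2] [0.5368 0.1188 0.0045]
scene coaster_4_mid reg 0.77 581 327.0292598967298 309.99655765920824 [0.4243 0.2091 0.009 ]
top coaster_0_mid 0.61 [205.3 279.6] [0.4259 0.1178 0.0045]
top coaster_0_mid reg 0.59 764 208.07984293193718 279.130890052356 [0.4272 0.1113 0.009 ]
top coaster_1_mid 0.58 [274.3 277.4] [ 0.4295 -0.0269  0.0045]
top coaster_1_mid reg 0.59 706 272.79886685552407 279.44617563739376 [ 0.4256 -0.0237  0.009 ]
top coaster_2_mid 0.85 [301.5 181.2] [ 0.6316 -0.0866  0.0045]
top coaster_2_mid reg 0.86 720 302.02916666666664 177.97916666666666 [ 0.6378 -0.0876  0.009 ]
top coaster_2_mid reg 0.66 7493 180.9717069264647 191.16241825703992 [0.6125 0.1692 0.009 ]
top coaster_3_mid reg 0.36 7429 180.97953964194375 190.81329923273657 [0.6132 0.1691 0.009 ]
top coaster_4_mid 0.77 [165.  282.8] [0.4194 0.2033 0.0045]
top coaster_4_mid 0.45 [187.4 191.3] [0.6126 0.1563 0.0045]
top coaster_4_mid reg 0.82 780 163.38589743589745 280.78846153846155 [0.424  0.2056 0.009 ]
```

View pics/b_scene.png

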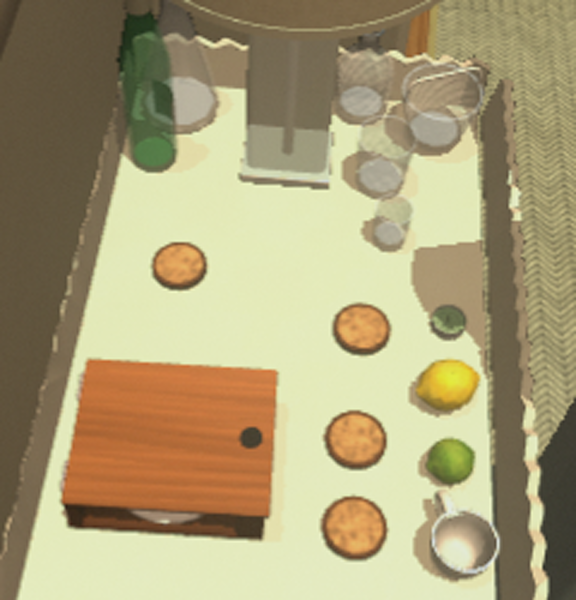

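View pics/b_top.png

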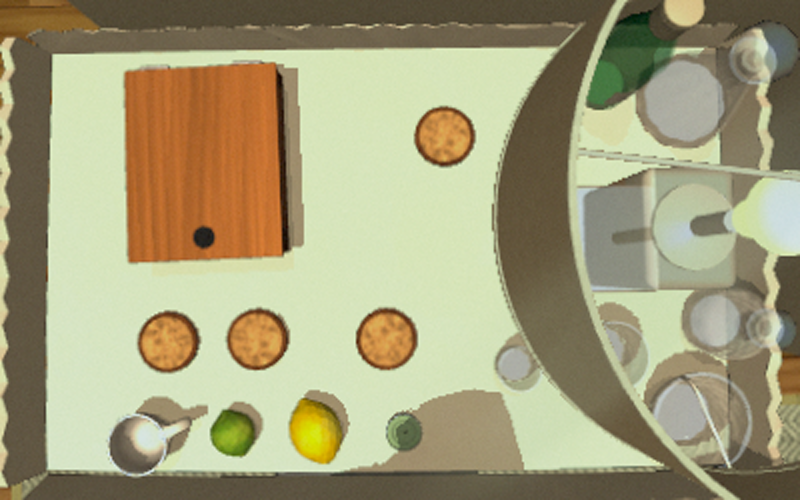

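```bash
python3 - <<'E'
from h import *
from scipy.spatial.transform import Rotation as R
np.set_printoptions(precision=4,suppress=True)
o=ctrl.get_obs(); print(R.from_rotvec(o["tool_rot"]).as_matrix())
t=eyes.get_image("top"); s=eyes.get_image("scene")
# coasters by colour, caddy lid by colour
for n,d in (("top",t),("scene",s)):
    hsv=cv2.cvtColor(d["img"],cv2.COLOR_RGB2HSV)
    m=((hsv[...,0]<22)&(hsv[...,1]>110)&(hsv[...,2]>60)).astype(np.uint8)
    k,l,st,ce=cv2.connectedComponentsWithStats(m)
    for i in range(1,k):
        if 150<st[i,4]<12000:
            if st[i,4]>3000:
                c=cv2.findContours((l==i).astype(np.uint8),0,1)[0]; c=max(c,key=cv2.contourArea)
                r=cv2.minAreaRect(c); b=cv2.boxPoints(r); ap=cv2.approxPolyDP(c,6,True)[:,0].astype(float)
                print(n,"LID",st[i],r); print([onz(d,p,.0725)[:2] for p in ap],ap)
            else: print(n,st[i],ce[i],onz(d,ce[i],.0095))
for p in [(280,163),(318,165)]: print("foot",onz(s,p,0))
for z in (.35,.4,.45,.5,.55): print(z,[onz(s,p,z)[:2] for p in [(232,55),(383,52),(300,100)]],[onz(t,p,z)[:2] for p in [(327,215),(367,200)]])
E
```

```text
[[-0.9276 -0.      0.3735]
 [-0.3735 -0.     -0.9276]
 [ 0.     -1.      0.    ]]
top LID [ 142  141   80  100 7334] ((181.12774658203125, 190.7262725830078), (97.58598327636719, 77.43118286132812), 88.45184326171875)
[array([0.7042, 0.0863]), array([0.6946, 0.2355]), array([0.5088, 0.2283]), array([0.5136, 0.0761])] [[216. 141.]
 [142. 147.]
 [144. 240.]
 [221. 237.]]
top [287 164  30  29 675] [301.8178 177.7674] [ 0.6382 -0.0871  0.0095]
top [194 265  30  30 706] [208.2705 279.3952] [0.4267 0.1108 0.0095]
top [258 264  30  31 710] [272.7014 279.1676] [ 0.4262 -0.0235  0.0095]
top [149 266  30  30 688] [163.6439 280.6061] [0.4244 0.2049 0.0095]
top [469 285  70  23 985] [497.3898 298.468 ] [ 0.3759 -0.5034  0.0095]
scene [385   0  19  20 303] [394.3102   9.8152] [ 0.2008 -1.1118  0.0095]
scene [ 430    0   76   97 2113] [469.911   34.1429] [-0.0879 -0.9731  0.0095]
scene LID [ 428   72  132  211 9332] ((493.5, 177.0), (210.0, 131.0), 90.0)
[array([-0.2939, -0.6785]), array([-0.2043, -0.599 ]), array([-0.1755, -0.5314]), array([-0.1682, -0.5546]), array([-0.1493, -0.4858]), array([-0
[... 2507 characters left out ...]
 ]
0.35 [array([ 0.6974, -0.2499]), array([ 0.3465, -0.3036]), array([ 0.5277, -0.1124])] [array([ 0.5358, -0.098 ]), array([ 0.5551, -0.1516])]
0.4 [array([ 0.6802, -0.1799]), array([ 0.3594, -0.229 ]), array([ 0.5251, -0.0542])] [array([ 0.5324, -0.092 ]), array([ 0.5501, -0.1409])]
0.45 [array([ 0.6631, -0.1099]), array([ 0.3723, -0.1543]), array([0.5225, 0.0041])] [array([ 0.529, -0.086]), array([ 0.545 , -0.1303])]
0.5 [array([ 0.6459, -0.0399]), array([ 0.3852, -0.0797]), array([0.5199, 0.0623])] [array([ 0.5257, -0.08  ]), array([ 0.5399, -0.1196])]
0.55 [array([0.6288, 0.0301]), array([ 0.3981, -0.0051]), array([0.5172, 0.1206])] [array([ 0.5223, -0.074 ]), array([ 0.5349, -0.1089])]
```

Call:
{"api": "play_rows", "payload": {
  "moves": [
    {"x": -0.4, "y": 2.3, "z": 0.2, "turn": 7, "jaw": 0},
    {"x": -0.4, "y": 2.3, "z": 0.2, "turn": 7, "jaw": 0},
    {"x": -0.4, "y": 2.3, "z": 0.2, "turn": 7, "jaw": 0},
    {"x": -0.4, "y": 2.3, "z": 0.2, "turn": 7, "jaw": 0},
    {"x": -0.4, "y": 2.3, "z": 0.2, "turn": 7, "jaw": 0},
    {"x": -0.4, "y": 2.3, "z": 0.2, "turn": 7, "jaw": 0},
    {"x": -0.4, "y": 2.3, "z": 0.2, "turn": 7, "jaw": 0},
    {"x": -0.4, "y": 2.3, "z": 0.2, "turn": 7, "jaw": 0}
  ],
  "squeeze": 30
}}

```text
t: 3.12
tool_pos: [0.2012, -0.3946, 0.2474]
tool_rot: [-1.105, 1.358, -1.358]
contact_force: [0.3, -0.5, -0.5]
opening: 0.0005
```

Call:
{"api": "play_rows", "payload": {
  "moves": [
    {"x": 1, "y": 3.2, "turn": 7},
    {"x": 1, "y": 3.2, "turn": 7},
    {"x": 1, "y": 3.2, "turn": 7},
    {"x": 1.4, "y": 3.2, "turn": 7},
    {"x": 2, "y": 3.2, "turn": 7},
    {"x": 2.2, "y": 3.2, "turn": 7},
    {"x": 2.2, "y": 3.2, "turn": 7},
    {"x": 2, "y": 3.2, "turn": 7}
  ]
}}

```text
invalid input
```

Call:
{"api": "play_rows", "payload": {
  "moves": [
    {"x": 1, "y": 3.2, "z": 0, "turn": 7, "jaw": 0},
    {"x": 1, "y": 3.2, "z": 0, "turn": 7, "jaw": 0},
    {"x": 1, "y": 3.2, "z": 0, "turn": 7, "jaw": 0},
    {"x": 1.4, "y": 3.2, "z": 0, "turn": 7, "jaw": 0},
    {"x": 2, "y": 3.2, "z": 0, "turn": 7, "jaw": 0},
    {"x": 2.2, "y": 3.2, "z": 0, "turn": 7, "jaw": 0},
    {"x": 2.2, "y": 3.2, "z": 0, "turn": 7, "jaw": 0},
    {"x": 2, "y": 3.2, "z": 0, "turn": 7, "jaw": 0}
  ]
}}

```text
t: 3.78
tool_pos: [0.3301, -0.1381, 0.2478]
tool_rot: [-1.48, 0.622, -0.626]
contact_force: [1.0, -1.3, 0.3]
opening: 0.0005
```

Call:
{"api": "play_rows", "payload": {
  "moves": [
    {"x": 1.5, "y": 3.6, "z": -0.5, "turn": 6.9, "jaw": 0},
    {"x": 2, "y": 3.6, "z": -0.5, "turn": 6.9, "jaw": 0},
    {"x": 2.4, "y": 3.6, "z": -0.5, "turn": 6.9, "jaw": 0},
    {"x": 2.4, "y": 3.6, "z": -0.5, "turn": 6.9, "jaw": 0},
    {"x": 2.4, "y": 3.6, "z": -0.5, "turn": 6.9, "jaw": 0},
    {"x": 2.4, "y": 3.6, "z": -0.5, "turn": 6.9, "jaw": 0},
    {"x": 2.4, "y": 3.6, "z": -0.5, "turn": 6.9, "jaw": 0},
    {"x": 2.4, "y": 3.6, "z": -0.5, "turn": 0, "jaw": 0}
  ]
}}

```text
t: 4.45
tool_pos: [0.503, 0.1412, 0.2085]
tool_rot: [-1.571, -0.035, 0.034]
contact_force: [0.8, -0.9, 0.7]
opening: -0.0002
```

```bash
python3 - <<'E'
from h import *
from scipy.spatial.transform import Rotation as R
np.set_printoptions(precision=4,suppress=True)
o=ctrl.get_obs(); M=R.from_rotvec(o["tool_rot"]).as_matrix(); print(o["tool_pos"],np.degrees(np.arctan2(M[1,2],M[0,2])),M[:,1],o["q"])
w=eyes.get_image("wrist"); save(w,"c_wrist.png"); print(w["cam_to_world"])
for q,z in (("lid_press",.0725),("lid_hinge",.0645)):
  for c in ["wrist","top","scene"]:
    d=eyes.get_image(c)
    for r in pinpoint(c,q)[:2]: print(c,q,round(r["score"],2),np.round(r["point"]),onz(d,r["point"],z))
E
```

```text
[0.503  0.1412 0.2085] 92.5217723951072 [ 0.0007 -0.0001 -1.    ] [ 0.1314 -0.1808  1.874  -0.0002  1.4477 -1.4834]
[[-0.0438 -0.9597 -0.2775  0.4329]
 [ 0.999  -0.0421 -0.0121  0.1383]
 [-0.     -0.2778  0.9606  0.3515]
 [ 0.      0.      0.      1.    ]]
wrist lid_press 0.79 [285. 226.] [0.5313 0.1537 0.0725]
top lid_press 0.65 [182. 228.] [0.5316 0.1534 0.0725]
scene lid_press 0.87 [284. 275.] [0.5321 0.1603 0.0725]
wrist lid_hinge 0.67 [291. 365.] [0.7042 0.1602 0.0645]
top lid_hinge 0.8 [178. 144.] [0.7005 0.1649 0.0645]
scene lid_hinge 0.77 [209. 269.] [0.7061 0.161  0.0645]
```

View pics/c_wrist.png

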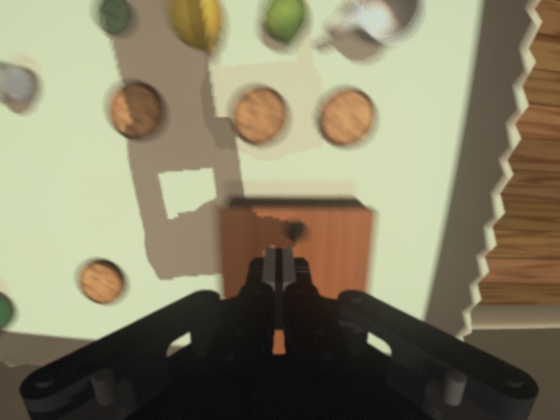

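Call:
{"api": "play_rows", "payload": {
  "moves": [
    {"x": 1.4, "y": 0.7, "z": -2.5, "turn": 0, "jaw": 0},
    {"x": 1.4, "y": 0.6, "z": -3, "turn": 0, "jaw": 0},
    {"x": 0, "y": 0, "z": -3, "turn": 0, "jaw": 0},
    {"x": 0, "y": 0, "z": -2, "turn": 0, "jaw": 0},
    {"x": 0, "y": 0, "z": -1.3, "turn": 0, "jaw": 0},
    {"x": 0, "y": 0, "z": -0.8, "turn": 0, "jaw": 0},
    {"x": 0, "y": 0, "z": 0, "turn": 0, "jaw": 0}
  ]
}}

```text
t: 5.68
tool_pos: [0.5292, 0.1515, 0.0811]
tool_rot: [-1.571, -0.028, 0.032]
contact_force: [-0.3, -0.4, 0.1]
opening: -0.0002
```

Call:
{"api": "play_rows", "payload": {
  "moves": [
    {"x": 0.1, "y": 0.2, "z": -0.3, "turn": 0, "jaw": 0},
    {"x": 0, "y": 0, "z": -0.3, "turn": 0, "jaw": 0},
    {"x": 0, "y": 0, "z": -0.2, "turn": 0, "jaw": 0},
    {"x": 0, "y": 0, "z": -0.1, "turn": 0, "jaw": 0},
    {"x": 0, "y": 0, "z": -0.1, "turn": 0, "jaw": 0},
    {"x": 0, "y": 0, "z": 0, "turn": 0, "jaw": 0}
  ]
}}

```text
t: 6.18
tool_pos: [0.5313, 0.1539, 0.0728]
tool_rot: [-1.571, -0.031, 0.03]
contact_force: [-0.4, 0.9, -0.2]
opening: 0.0001
```

Call:
{"api": "play_rows", "payload": {
  "moves": [
    {"x": 0, "y": 0, "z": -0.1, "turn": 0, "jaw": 0},
    {"x": 0, "y": 0, "z": -0.1, "turn": 0, "jaw": 0},
    {"x": 0, "y": 0, "z": -0.1, "turn": 0, "jaw": 0},
    {"x": 0, "y": 0, "z": -0.1, "turn": 0, "jaw": 0},
    {"x": 0, "y": 0, "z": 0, "turn": 0, "jaw": 0}
  ]
}}

```text
t: 6.6
tool_pos: [0.5313, 0.1539, 0.0688]
tool_rot: [-1.571, -0.031, 0.03]
contact_force: [-1.4, -0.6, 3.2]
opening: 0.0003
```

Call:
{"api": "play_rows", "payload": {
  "moves": [
    {"x": 0, "y": 0, "z": -0.1, "turn": 0, "jaw": 0},
    {"x": 0, "y": 0, "z": -0.1, "turn": 0, "jaw": 0},
    {"x": 0, "y": 0, "z": 0, "turn": 0, "jaw": 0}
  ]
}}

```text
t: 6.85
tool_pos: [0.5313, 0.1539, 0.0665]
tool_rot: [-1.571, -0.031, 0.03]
contact_force: [-2.1, -0.2, 3.7]
opening: -0.0001
```

Call:
{"api": "play_rows", "payload": {
  "moves": [
    {"x": 0, "y": 0, "z": -0.1, "turn": 0, "jaw": 0},
    {"x": 0, "y": 0, "z": 0, "turn": 0, "jaw": 0}
  ]
}}

```text
t: 7.02
tool_pos: [0.5312, 0.1539, 0.0655]
tool_rot: [-1.571, -0.031, 0.03]
contact_force: [-1.6, -0.4, 3.2]
opening: -0.0001
```

```bash
python3 - <<'E'
import numpy as np
th=np.array([-0.03]+list(np.arange(0.045,1.3,0.045))); r=np.interp(th,[0,.6,1.3],[.1825,.17,.165])
X=.703-r*np.cos(th)+.008*np.sin(th)+.011; Z=.0645+r*np.sin(th)+.008*np.cos(th)
for a,b,c,d,e in zip(th,X,Z,np.diff(X,prepend=X[0])*100,np.diff(Z,prepend=Z[0])*100): print(f"{a:.3f} {b:.4f} {c:.4f}  dx {d:.2f} dz {e:.2f}")
E
```

```text
-0.030 0.5313 0.0670  dx 0.00 dz 0.00
0.045 0.5330 0.0807  dx 0.16 dz 1.36
0.090 0.5348 0.0887  dx 0.18 dz 0.80
0.135 0.5370 0.0966  dx 0.22 dz 0.79
0.180 0.5396 0.1044  dx 0.25 dz 0.78
0.225 0.5425 0.1120  dx 0.29 dz 0.76
0.270 0.5457 0.1194  dx 0.32 dz 0.74
0.315 0.5492 0.1266  dx 0.35 dz 0.72
0.360 0.5530 0.1336  dx 0.38 dz 0.70
0.405 0.5572 0.1404  dx 0.41 dz 0.68
0.450 0.5616 0.1470  dx 0.44 dz 0.66
0.495 0.5663 0.1533  dx 0.47 dz 0.63
0.540 0.5712 0.1594  dx 0.49 dz 0.61
0.585 0.5764 0.1652  dx 0.52 dz 0.58
0.630 0.5815 0.1710  dx 0.51 dz 0.58
0.675 0.5867 0.1766  dx 0.52 dz 0.57
0.720 0.5921 0.1820  dx 0.54 dz 0.54
0.765 0.5978 0.1872  dx 0.56 dz 0.51
0.810 0.6036 0.1921  dx 0.59 dz 0.49
0.855 0.6097 0.1967  dx 0.61 dz 0.46
0.900 0.6159 0.2010  dx 0.63 dz 0.43
0.945 0.6224 0.2050  dx 0.64 dz 0.40
0.990 0.6289 0.2087  dx 0.66 dz 0.37
1.035 0.6357 0.2121  dx 0.67 dz 0.34
1.080 0.6425 0.2152  dx 0.69 dz 0.31
1.125 0.6495 0.2180  dx 0.70 dz 0.28
1.170 0.6566 0.2204  dx 0.71 dz 0.24
1.215 0.6638 0.2225  dx 0.72 dz 0.21
1.260 0.6711 0.2243  dx 0.73 dz 0.18
```

Start slowly and check the lid follows with force.

Call:
{"api": "play_rows", "payload": {
  "moves": [
    {"x": 0, "y": 0, "z": 0.2, "turn": 0, "jaw": 0},
    {"x": 0.1, "y": 0, "z": 0.4, "turn": 0, "jaw": 0},
    {"x": 0.1, "y": 0, "z": 0.5, "turn": 0, "jaw": 0},
    {"x": 0.1, "y": 0, "z": 0.5, "turn": 0, "jaw": 0}
  ]
}}

```text
t: 7.35
tool_pos: [0.5341, 0.1539, 0.0819]
tool_rot: [-1.571, -0.03, 0.031]
contact_force: [-1.5, -0.4, 1.5]
opening: -0.0001
```

Call:
{"api": "play_rows", "payload": {
  "moves": [
    {"x": 0.18, "y": 0, "z": 0.7, "turn": 0, "jaw": 0},
    {"x": 0.2, "y": 0.01, "z": 0.7, "turn": 0, "jaw": 0},
    {"x": 0.25, "y": 0.01, "z": 0.7, "turn": 0, "jaw": 0},
    {"x": 0.3, "y": 0.01, "z": 0.7, "turn": 0, "jaw": 0},
    {"x": 0.3, "y": 0.01, "z": 0.7, "turn": 0, "jaw": 0},
    {"x": 0.35, "y": 0.01, "z": 0.7, "turn": 0, "jaw": 0}
  ]
}}

```text
t: 7.85
tool_pos: [0.5506, 0.1544, 0.1246]
tool_rot: [-1.571, -0.031, 0.03]
contact_force: [-0.3, -0.5, 2.3]
opening: -0.0
```

Call:
{"api": "play_rows", "payload": {
  "moves": [
    {"x": 0.37, "y": 0.01, "z": 0.7, "turn": 0, "jaw": 0},
    {"x": 0.4, "y": 0.01, "z": 0.68, "turn": 0, "jaw": 0},
    {"x": 0.43, "y": 0.01, "z": 0.66, "turn": 0, "jaw": 0},
    {"x": 0.46, "y": 0.02, "z": 0.63, "turn": 0, "jaw": 0},
    {"x": 0.49, "y": 0.02, "z": 0.61, "turn": 0, "jaw": 0},
    {"x": 0.51, "y": 0.02, "z": 0.58, "turn": 0, "jaw": 0},
    {"x": 0.51, "y": 0.02, "z": 0.58, "turn": 0, "jaw": 0},
    {"x": 0.52, "y": 0.02, "z": 0.57, "turn": 0, "jaw": 0}
  ]
}}

```text
t: 8.52
tool_pos: [0.5875, 0.1557, 0.1742]
tool_rot: [-1.571, -0.031, 0.031]
contact_force: [-0.7, -0.4, 1.7]
opening: -0.0003
```

Call:
{"api": "play_rows", "payload": {
  "moves": [
    {"x": 0.54, "y": 0.02, "z": 0.55, "turn": 0, "jaw": 0},
    {"x": 0.56, "y": 0.02, "z": 0.52, "turn": 0, "jaw": 0},
    {"x": 0.58, "y": 0.02, "z": 0.49, "turn": 0, "jaw": 0},
    {"x": 0.6, "y": 0.02, "z": 0.46, "turn": 0, "jaw": 0},
    {"x": 0.62, "y": 0.02, "z": 0.43, "turn": 0, "jaw": 0},
    {"x": 0.64, "y": 0.02, "z": 0.4, "turn": 0, "jaw": 0},
    {"x": 0.66, "y": 0.02, "z": 0.37, "turn": 0, "jaw": 0},
    {"x": 0.67, "y": 0.02, "z": 0.34, "turn": 0, "jaw": 0}
  ]
}}

```text
t: 9.18
tool_pos: [0.6363, 0.1573, 0.2096]
tool_rot: [-1.571, -0.031, 0.031]
contact_force: [0.4, -0.0, 1.4]
opening: 0.0003
```

Call:
{"api": "play_rows", "payload": {
  "moves": [
    {"x": 0.69, "y": 0.02, "z": 0.32, "turn": 0, "jaw": 0},
    {"x": 0.7, "y": 0.02, "z": 0.29, "turn": 0, "jaw": 0},
    {"x": 0.71, "y": 0.02, "z": 0.26, "turn": 0, "jaw": 0},
    {"x": 0.72, "y": 0.02, "z": 0.23, "turn": 0, "jaw": 0},
    {"x": 0.72, "y": 0.02, "z": 0.2, "turn": 0, "jaw": 0}
  ]
}}

```text
t: 9.6
tool_pos: [0.6717, 0.1584, 0.2224]
tool_rot: [-1.571, -0.031, 0.031]
contact_force: [-0.4, 1.0, 0.7]
opening: -0.0002
```

Call:
{"api": "play_rows", "payload": {
  "moves": [
    {"x": 0.4, "y": 0, "z": 0.8, "turn": 0, "jaw": 0},
    {"x": 0.3, "y": 0, "z": 1.4, "turn": 0, "jaw": 0},
    {"x": 0.2, "y": 0, "z": 1.8, "turn": 0, "jaw": 0},
    {"x": 0, "y": 0, "z": 2, "turn": 0, "jaw": 0},
    {"x": 0, "y": 0, "z": 2, "turn": 0, "jaw": 0},
    {"x": 0, "y": 0, "z": 1.5, "turn": 0, "jaw": 0},
    {"x": 0, "y": 0, "z": 0, "turn": 0, "jaw": 0},
    {"x": 0, "y": 0, "z": 0, "turn": 0, "jaw": 0}
  ]
}}

```text
t: 10.27
tool_pos: [0.6804, 0.1584, 0.3191]
tool_rot: [-1.57, -0.033, 0.029]
contact_force: [-0.1, -0.4, -0.3]
opening: -0.0002
```

```bash
python3 - <<'E'
from h import *
d=eyes.get_image("scene"); save(d,"d_scene.png"); d=eyes.get_image("top"); save(d,"d_top.png")
E
```

View pics/d_scene.png

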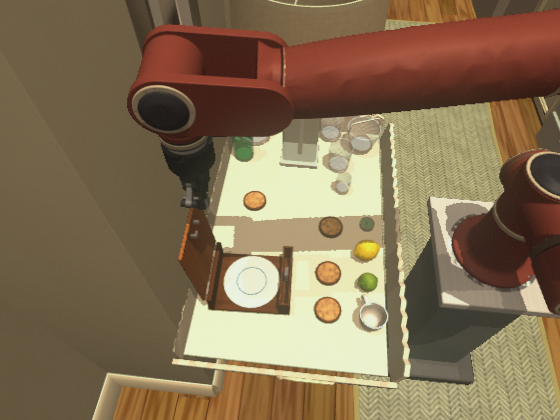

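View pics/d_top.png

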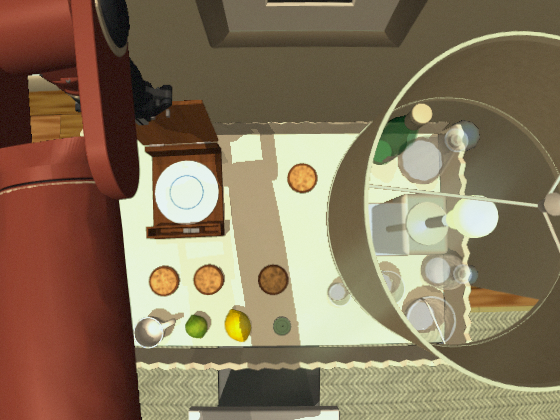

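```bash
python3 - <<'E'
from h import *
np.set_printoptions(precision=4,suppress=True)
for c,win in (("scene",(220,255,285,310)),("top",(150,155,225,228))):
    d=eyes.get_image(c)
    for r in pinpoint(c,"plate_centre")[:2]: print(c,round(r["score"],2),r["point"],onz(d,r["point"],.016))
    for r in regions_of(c,"plate_centre")[:2]: print("reg",r["score"],r["pixels"].sum())
    im=d["img"].astype(int); R,G,B=im[...,0],im[...,1],im[...,2]
    m=np.zeros(R.shape,bool); x0,y0,x1,y1=win
    m[y0:y1,x0:x1]=((B-R)>12)[y0:y1,x0:x1]
    ys,xs=np.nonzero(m); print(c,"blue",m.sum())
    P=np.array([onz(d,(x,y),.016) for x,y in zip(xs,ys)])
    A=np.c_[2*P[:,:2],np.ones(len(P))]; s=np.linalg.lstsq(A,(P[:,:2]**2).sum(1),rcond=None)[0]; print("circle",s[:2],np.sqrt(s[2]+s[0]**2+s[1]**2))
    w=np.zeros(R.shape,np.uint8); w[y0:y1,x0:x1]=(im.min(2)>150)[y0:y1,x0:x1]; 
    k,l,st,ce=cv2.connectedComponentsWithStats(w); i=1+st[1:,4].argmax(); cc=max(cv2.findContours((l==i).astype(np.uint8),0,1)[0],key=len); e=cv2.fitEllipse(cc); print("plate",e,onz(d,e[0],.016))
    save({"img":cv2.resize(d["img"][y0-15:y1+15,x0-15:x1+15],None,fx=5,fy=5)},f"e_{c}.png")
E
```

```text
scene 0.94 [246.1, 282.4] [0.6217 0.1634 0.016 ]
reg 0.65 7079
scene blue 15
circle [0.61   0.1565] 0.03509932793628259
plate ((251.06349182128906, 281.5061950683594), (50.617698669433594, 54.848907470703125), 74.83790588378906) [0.6102 0.1598 0.016 ]
top 0.56 [186.7, 188.1] [0.6179 0.1555 0.016 ]
reg 0.65 9478
top blue 170
circle [0.6089 0.1579] 0.035613271111766084
plate ((186.2720489501953, 191.8257293701172), (61.72308349609375, 63.160484313964844), 56.16572189331055) [0.6101 0.1564 0.016 ]
```

View pics/e_top.png

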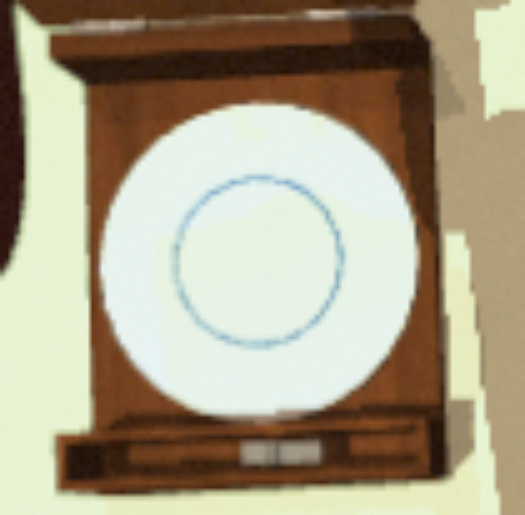

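Call:
{"api": "play_rows", "payload": {
  "moves": [
    {"x": -3, "y": 0.6, "z": 0, "turn": 0, "jaw": 0},
    {"x": -3.5, "y": 0.6, "z": 0, "turn": 0, "jaw": 0},
    {"x": -3.5, "y": 0.6, "z": 0, "turn": 0, "jaw": 4},
    {"x": -3.5, "y": 0.6, "z": -1, "turn": 0, "jaw": 7.5},
    {"x": -3.5, "y": 0.6, "z": -2.5, "turn": 0, "jaw": 7.5},
    {"x": -3.5, "y": 0.6, "z": -3, "turn": 0, "jaw": 7.5},
    {"x": -3, "y": 0.6, "z": -3, "turn": 0, "jaw": 7.5},
    {"x": -2, "y": 0.6, "z": -3, "turn": 0, "jaw": 7.5}
  ]
}}

```text
t: 11.33
tool_pos: [0.4288, 0.2055, 0.1964]
tool_rot: [-1.57, -0.032, 0.03]
contact_force: [1.0, -0.3, -0.0]
opening: 0.0725
```

```bash
cat > m.py <<'E'
import sys
from h import *
from scipy.spatial.transform import Rotation as R
np.set_printoptions(precision=4,suppress=True)
def cork(d,n,z=.0095,lo=150,hi=4000):
    hsv=cv2.cvtColor(d["img"],cv2.COLOR_RGB2HSV)
    m=((hsv[...,0]<20)&(hsv[...,1]>85)&(hsv[...,2]>45)).astype(np.uint8)
    m=cv2.morphologyEx(m,cv2.MORPH_OPEN,np.ones((3,3)))
    k,l,st,ce=cv2.connectedComponentsWithStats(m)
    for i in range(1,k):
        if lo<st[i,4]<hi:
            p=onz(d,ce[i],z)
            if .33<p[0]<.72 and -.2<p[1]<.32: print(n,st[i],np.round(ce[i],1),p[:2])
def state():
    o=ctrl.get_obs(); M=R.from_rotvec(o["tool_rot"]).as_matrix(); print("t",round(o["t"],2),o["tool_pos"],"yaw",round(np.degrees(np.arctan2(M[1,2],M[0,2])),2),"F",o["contact_force"],"open",round(o["opening"],4)); return o
if __name__=="__main__":
    state()
    for c,hi in (("wrist",9000),("scene",900),("top",1200)):
        d=eyes.get_image(c); cork(d,c,hi=hi)
        if len(sys.argv)>1: save(d,f"{sys.argv[1]}_{c}.png")
E
python3 m.py f
```

```text
t 11.33 [0.4288 0.2055 0.1964] yaw 92.25 F [ 1.0235 -0.323  -0.0386] open 0.0725
wrist [  53  147   52   52 2098] [ 78.5 172.7] [ 0.4212 -0.0169]
wrist [ 169  150   55   55 2337] [195.9 176.9] [0.4217 0.1156]
wrist [ 253  152   56   53 2274] [280.7 177.9] [0.4194 0.2076]
wrist [262 273  36  43 464] [283.  287.3] [0.5526 0.2159]
wrist [ 37 309  33  27 565] [ 50.7 320.5] [ 0.6195 -0.0881]
scene [244 191  22  18 323] [254.2 199.8] [ 0.6384 -0.0857]
scene [315 261  20  25 391] [324.7 273.3] [0.4342 0.116 ]
scene [314 297  27  26 559] [327.1 309.3] [0.4242 0.2076]
top [288 164  29  29 652] [301.7 177.6] [ 0.6385 -0.0868]
top [193 264  31  31 732] [207.7 279.3] [0.427 0.112]
top [258 264  30  31 687] [272.8 279.4] [ 0.4258 -0.0238]
top [149 266  31  28 503] [165.3 277.4] [0.431  0.2014]
```

View pics/f_wrist.png

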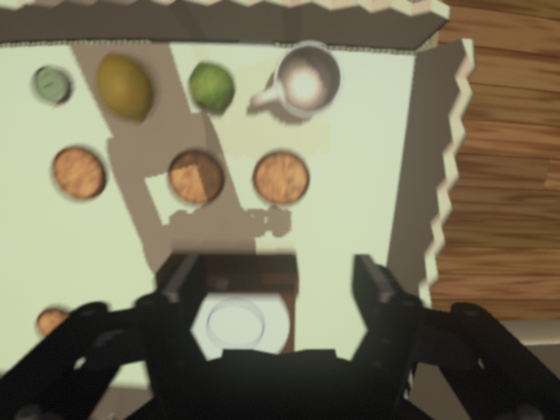

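Call:
{"api": "play_rows", "payload": {
  "moves": [
    {"x": -0.4, "y": 0.1, "z": -3, "turn": 0, "jaw": 7.5},
    {"x": 0, "y": 0, "z": -3.5, "turn": 0, "jaw": 7.5},
    {"x": 0, "y": 0, "z": -3, "turn": 0, "jaw": 7.5},
    {"x": 0, "y": 0, "z": -2.5, "turn": 0, "jaw": 7.5},
    {"x": 0, "y": 0, "z": -2, "turn": 0, "jaw": 7.5},
    {"x": 0, "y": 0, "z": 0, "turn": 0, "jaw": 7.5},
    {"x": 0, "y": 0, "z": 0, "turn": 0, "jaw": 7.5}
  ]
}}

```text
t: 12.07
tool_pos: [0.4287, 0.2063, 0.0585]
tool_rot: [-1.57, -0.031, 0.029]
contact_force: [-0.1, 0.1, -0.4]
opening: 0.075
```

```bash
python3 m.py g
```

```text
t 12.07 [0.4287 0.2063 0.0585] yaw 92.19 F [-0.1099  0.1031 -0.4197] open 0.075
wrist [  93  174   94   91 6743] [140.1 218.7] [0.4246 0.1143]
wrist [ 233  175   95   92 6802] [279.8 220.7] [0.4223 0.207 ]
wrist [241 332  61  21 724] [270.7 340.4] [0.5171 0.2039]
wrist [ 87 414  37   6 159] [104.7 416.9] [0.609  0.0615]
scene [244 191  22  18 325] [254.2 199.8] [ 0.6383 -0.0858]
scene [314 298  11  22 180] [318.9 308. ] [0.4435 0.2065]
top [288 164  29  29 644] [301.7 177.5] [ 0.6388 -0.0869]
top [193 265  31  30 734] [207.8 279.3] [0.4269 0.1117]
top [258 264  30  31 689] [272.8 279.3] [ 0.4259 -0.0238]
top [153 266  23  10 165] [164.3 270.3] [0.446  0.2035]
```

View pics/g_wrist.png

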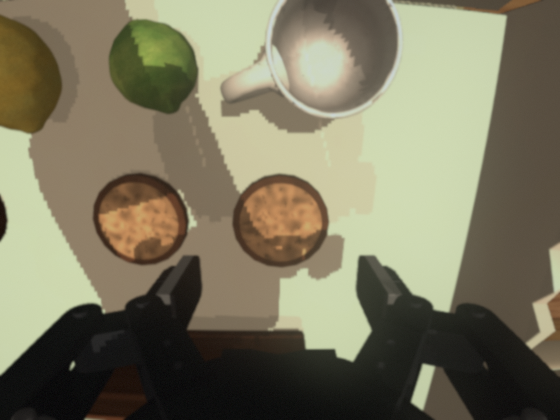

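Call:
{"api": "play_rows", "payload": {
  "moves": [
    {"x": -0.5, "y": 0.05, "z": -1.5, "turn": 0, "jaw": 7.5},
    {"x": 0, "y": 0, "z": -1.8, "turn": 0, "jaw": 7.5},
    {"x": 0, "y": 0, "z": -1.3, "turn": 0, "jaw": 7.5},
    {"x": 0, "y": 0, "z": -0.5, "turn": 0, "jaw": 7.5},
    {"x": 0, "y": 0, "z": -0.4, "turn": 0, "jaw": 7.5},
    {"x": 0, "y": 0, "z": 0, "turn": 0, "jaw": 7.5},
    {"x": 0, "y": 0, "z": 0, "turn": 0, "jaw": 7.5}
  ]
}}

```text
t: 12.8
tool_pos: [0.4229, 0.2071, 0.0035]
tool_rot: [-1.57, -0.032, 0.029]
contact_force: [-0.1, -1.0, -0.1]
opening: 0.0748
```

Call:
{"api": "play_rows", "payload": {
  "moves": [
    {"x": 0, "y": 0, "z": -0.2, "turn": 0, "jaw": 7.5},
    {"x": 0, "y": 0, "z": -0.2, "turn": 0, "jaw": 7.5},
    {"x": 0, "y": 0, "z": -0.2, "turn": 0, "jaw": 7.5},
    {"x": 0, "y": 0, "z": 0, "turn": 0, "jaw": 7.5}
  ]
}}

```text
t: 13.13
tool_pos: [0.4217, 0.2067, -0.004]
tool_rot: [-1.571, -0.03, 0.031]
contact_force: [-1.0, -0.5, -1.0]
opening: 0.0755
```

Call:
{"api": "play_rows", "payload": {
  "moves": [
    {"x": 0, "y": 0, "z": 0, "turn": 0, "jaw": 6},
    {"x": 0, "y": 0, "z": 0, "turn": 0, "jaw": 6},
    {"x": 0, "y": 0, "z": 0, "turn": 0, "jaw": 6},
    {"x": 0, "y": 0, "z": 0, "turn": 0, "jaw": 6},
    {"x": 0, "y": 0, "z": 0, "turn": 0, "jaw": 6}
  ],
  "squeeze": 40
}}

```text
t: 13.55
tool_pos: [0.4224, 0.2069, -0.0032]
tool_rot: [-1.57, -0.031, 0.03]
contact_force: [-0.2, 0.2, 4.4]
opening: 0.0619
```

```bash
python3 m.py h
```

```text
t 13.55 [ 0.4224  0.2069 -0.0032] yaw 92.24 F [-0.2133  0.1551  4.4068] open 0.0619
scene [244 191  22  18 322] [254.2 199.8] [ 0.6385 -0.0857]
scene [313 299  12  21 183] [318.8 308.9] [0.4436 0.2086]
top [288 164  29  29 651] [301.6 177.6] [ 0.6386 -0.0867]
top [193 264  31  31 744] [208.1 279.2] [0.427  0.1112]
top [258 264  30  31 697] [272.8 279.3] [ 0.426  -0.0237]
```

View pics/h_wrist.png

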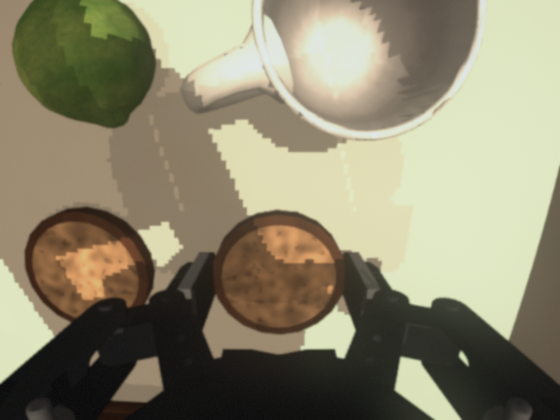

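Call:
{"api": "play_rows", "payload": {
  "moves": [
    {"x": 0, "y": 0, "z": 0.5, "turn": 0, "jaw": 6},
    {"x": 0, "y": 0, "z": 1, "turn": 0, "jaw": 6},
    {"x": 0, "y": 0, "z": 1.5, "turn": 0, "jaw": 6},
    {"x": 0, "y": 0, "z": 1.5, "turn": 0, "jaw": 6},
    {"x": 0, "y": 0, "z": 1.5, "turn": 0, "jaw": 6},
    {"x": 0, "y": 0, "z": 0, "turn": 0, "jaw": 6},
    {"x": 0, "y": 0, "z": 0, "turn": 0, "jaw": 6}
  ],
  "squeeze": 50
}}

```text
t: 14.28
tool_pos: [0.4224, 0.2069, 0.0571]
tool_rot: [-1.57, -0.032, 0.029]
contact_force: [-0.6, -0.2, -0.7]
opening: 0.0614
```

```bash
python3 m.py i
```

```text
t 14.28 [0.4224 0.2069 0.0571] yaw 92.23 F [-0.6269 -0.1592 -0.6742] open 0.0614
wrist [  92  182   95   91 6628] [139.2 227. ] [0.4237 0.1145]
wrist [210 338  91  15 919] [262.4 343.6] [0.513  0.1985]
scene [244 191  22  19 327] [254.2 199.9] [ 0.6384 -0.0855]
scene [316 288  12  23 206] [321.3 299. ] [0.439  0.1835]
top [288 164  29  29 652] [301.7 177.6] [ 0.6386 -0.0869]
top [193 264  31  31 726] [207.9 279.1] [0.4273 0.1116]
top [258 264  30  31 697] [272.8 279.3] [ 0.426  -0.0237]
top [148 268  23  11 188] [159.2 272.9] [0.4406 0.2144]
```

View pics/i_wrist.png

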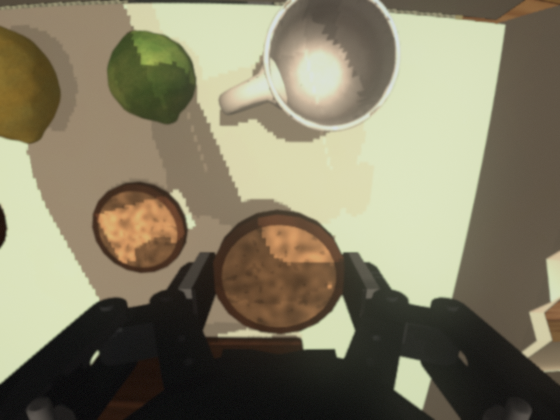

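```bash
python3 - <<'E'
from h import *
np.set_printoptions(precision=4,suppress=True)
d=eyes.get_image("wrist"); o=ctrl.get_obs()
g=cv2.cvtColor(d["img"],cv2.COLOR_RGB2GRAY)
# points front rim top edge etc: left,right extremes & front/back rows picked visually
for p in [(279,271),(279,210),(279,332),(214,270),(345,270)]: print(p,onz(d,p,.0692)-o["tool_pos"])
E
```

```text
(279, 271) [-0.0028  0.0002  0.0143]
(279, 210) [-0.0322 -0.0009  0.0143]
(279, 332) [0.031  0.0016 0.0143]
(214, 270) [-0.002  -0.0299  0.0143]
(345, 270) [-0.0044  0.0308  0.0143]
```

Call:
{"api": "play_rows", "payload": {
  "moves": [
    {"x": 0, "y": 0, "z": 2.5, "turn": 0, "jaw": 6},
    {"x": 1.7, "y": -0.5, "z": 2.5, "turn": 0, "jaw": 6},
    {"x": 3, "y": -0.8, "z": 0, "turn": 0, "jaw": 6},
    {"x": 3.5, "y": -0.9, "z": 0, "turn": 0, "jaw": 6},
    {"x": 3.5, "y": -0.9, "z": 0, "turn": 0, "jaw": 6},
    {"x": 3.5, "y": -0.9, "z": 0, "turn": 0, "jaw": 6},
    {"x": 2.5, "y": -0.7, "z": 0, "turn": 0, "jaw": 6},
    {"x": 1, "y": -0.3, "z": 0, "turn": 0, "jaw": 6}
  ]
}}

```text
t: 15.15
tool_pos: [0.6114, 0.1554, 0.1051]
tool_rot: [-1.571, -0.029, 0.029]
contact_force: [-0.3, 0.3, -1.0]
opening: 0.0613
```

Call:
{"api": "play_rows", "payload": {
  "moves": [
    {"x": 0, "y": 0, "z": -1, "turn": 0, "jaw": 6},
    {"x": 0, "y": 0, "z": -2.5, "turn": 0, "jaw": 6},
    {"x": 0, "y": 0, "z": -2.5, "turn": 0, "jaw": 6},
    {"x": 0, "y": 0, "z": -1.5, "turn": 0, "jaw": 6},
    {"x": 0, "y": 0, "z": -0.5, "turn": 0, "jaw": 6},
    {"x": 0, "y": 0, "z": 0, "turn": 0, "jaw": 6},
    {"x": 0, "y": 0, "z": 0, "turn": 0, "jaw": 6}
  ]
}}

```text
t: 15.73
tool_pos: [0.6086, 0.1571, 0.0266]
tool_rot: [-1.571, -0.031, 0.031]
contact_force: [0.3, -0.1, -0.6]
opening: 0.0611
```

Call:
{"api": "play_rows", "payload": {
  "moves": [
    {"x": 0.1, "y": 0, "z": -0.5, "turn": 0, "jaw": 6},
    {"x": 0, "y": 0, "z": -0.4, "turn": 0, "jaw": 6},
    {"x": 0, "y": 0, "z": -0.3, "turn": 0, "jaw": 6},
    {"x": 0, "y": 0, "z": -0.1, "turn": 0, "jaw": 6},
    {"x": 0, "y": 0, "z": 0, "turn": 0, "jaw": 6},
    {"x": 0, "y": 0, "z": 0, "turn": 0, "jaw": 6}
  ]
}}

```text
t: 16.23
tool_pos: [0.61, 0.1567, 0.0134]
tool_rot: [-1.571, -0.031, 0.03]
contact_force: [-1.2, -0.4, -0.3]
opening: 0.0618
```

```bash
python3 m.py j; cd pics; python3 -c "
import cv2;a=cv2.imread('j_scene.png')[200:340,180:320];b=cv2.imread('j_top.png')[130:270,120:260]
cv2.imwrite('j2.png',cv2.resize(cv2.hconcat([a,b]),None,fx=2.8,fy=2.8))"
```

```text
t 16.23 [0.61   0.1567 0.0134] yaw 92.23 F [-1.1722 -0.4404 -0.2633] open 0.0618
wrist [189  52  66  18 500] [220.6  59.5] [0.5147 0.1275]
top [ 192  153   32   84 1171] [211.9 196.7] [0.5998 0.103 ]
top [288 164  29  29 629] [301.6 177.4] [ 0.639  -0.0867]
top [194 265  30  30 716] [208.3 279.4] [0.4267 0.1107]
top [258 264  30  31 722] [272.5 279.3] [ 0.426 -0.023]
```

View pics/j_wrist.png

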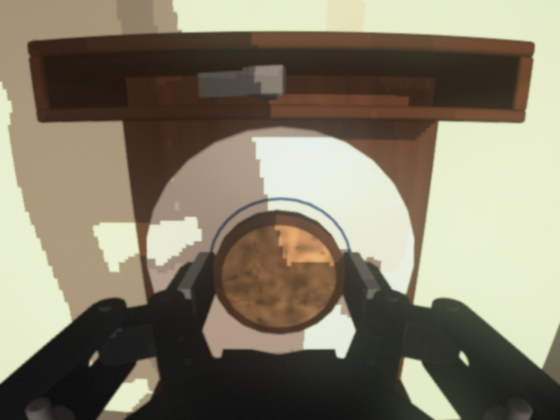

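View pics/j2.png

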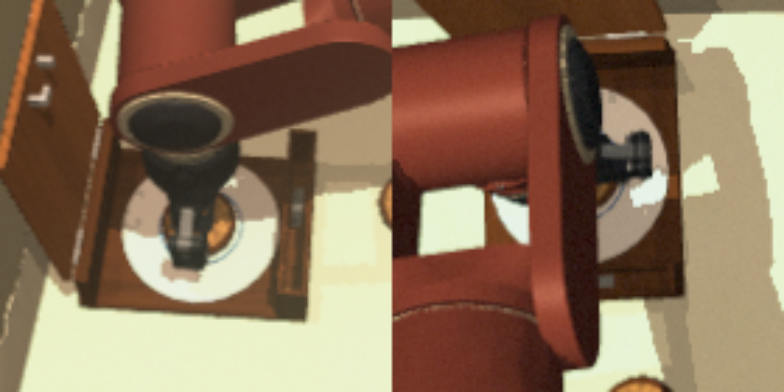

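```bash
python3 - <<'E'
from h import *
np.set_printoptions(precision=4,suppress=True)
d=eyes.get_image("wrist")
print(onz(d,(281,198),.016)+[.036,0,0], [onz(d,p,.026) for p in [(279,211),(279,332),(214,270),(345,270)]])
print(proj(d,[[.6097,.1572,.016]]))
# plate circle fit
P=np.array([onz(d,p,.016) for p in [(146,240),(280,127),(413,240),(200,155),(370,160)]])[:,:2]
A=np.c_[2*P,np.ones(len(P))]; s=np.linalg.lstsq(A,(P**2).sum(1),rcond=None)[0]; print("plate circ",s[:2],np.sqrt(s[2]+s[0]**2+s[1]**2))
E
```

```text
[0.6113 0.1567 0.016 ] [array([0.5787, 0.1558, 0.026 ]), array([0.6422, 0.1583, 0.026 ]), array([0.6088, 0.1265, 0.026 ]), array([0.6064, 0.188 , 0.026 ])]
[[279.2573 264.712 ]]
plate circ [0.6111 0.1576] 0.06759600156361135
```

Call:
{"api": "play_rows", "payload": {
  "moves": [
    {"x": 0, "y": 0, "z": -0.1, "turn": 0, "jaw": 6},
    {"x": 0, "y": 0, "z": 0, "turn": 0, "jaw": 6},
    {"x": 0, "y": 0, "z": 0, "turn": 0, "jaw": 6.6},
    {"x": 0, "y": 0, "z": 0, "turn": 0, "jaw": 7},
    {"x": 0, "y": 0, "z": 0, "turn": 0, "jaw": 7.4},
    {"x": 0, "y": 0, "z": 0, "turn": 0, "jaw": 7.4}
  ]
}}

```text
t: 16.93
tool_pos: [0.6098, 0.1567, 0.0121]
tool_rot: [-1.571, -0.03, 0.031]
contact_force: [-0.5, -0.7, 0.1]
opening: 0.074
```

Call:
{"api": "play_rows", "payload": {
  "moves": [
    {"x": 0, "y": 0, "z": 0.5, "turn": 0, "jaw": 7.4},
    {"x": 0, "y": 0, "z": 1, "turn": 0, "jaw": 7.4},
    {"x": 0, "y": 0, "z": 2, "turn": 0, "jaw": 7.4},
    {"x": 0, "y": 0, "z": 3, "turn": 0, "jaw": 7.4},
    {"x": 0, "y": 0, "z": 3, "turn": 0, "jaw": 7.4},
    {"x": 0, "y": 0, "z": 0, "turn": 0, "jaw": 7.4}
  ]
}}

```text
t: 17.43
tool_pos: [0.6147, 0.1575, 0.1164]
tool_rot: [-1.569, -0.041, 0.02]
contact_force: [1.4, 0.2, 1.3]
opening: 0.0741
```

```bash
python3 m.py k
```

```text
t 17.43 [0.6147 0.1575 0.1164] yaw 92.24 F [1.3811 0.1764 1.287 ] open 0.0741
wrist [ 239  168   78   75 4534] [277.3 205.1] [0.6151 0.1567]
wrist [   0  186   46   65 2476] [ 19.9 219.4] [ 0.6373 -0.0748]
scene [318 217  28  22 441] [330.7 227.1] [ 0.4245 -0.0195]
scene [316 260  25  25 476] [327.9 272.5] [0.4264 0.113 ]
scene [238 267  26  25 414] [251.8 280.2] [0.6098 0.1534]
top [288 164  29  29 633] [301.6 177.5] [ 0.6387 -0.0866]
top [177 186  25  20 360] [188.7 195.1] [0.6039 0.1525]
top [194 265  30  30 721] [208.4 279.3] [0.427  0.1106]
top [258 264  30  31 737] [272.5 279.3] [ 0.4259 -0.0231]
```

View pics/k_wrist.png

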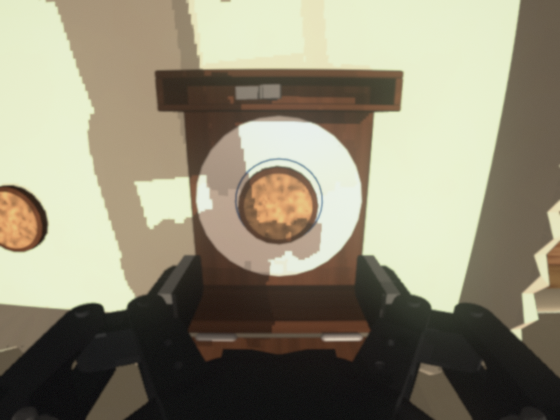

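```bash
cat > fit.py <<'E'
# overlay predicted coaster/ring circles on image to compare
from h import *
def overlay(c,name,circs,win,f=3):
    d=eyes.get_image(c); x0,y0,x1,y1=win
    im=cv2.resize(d["img"][y0:y1,x0:x1],None,fx=f,fy=f,interpolation=cv2.INTER_NEAREST).copy()
    a=np.linspace(0,2*np.pi,73)
    for (x,y,z,r,col) in circs:
        P=np.c_[x+r*np.cos(a),y+r*np.sin(a),0*a+z]; p=(proj(d,P)-[x0,y0]+.5)*f
        cv2.polylines(im,[p.astype(np.int32)],True,col,1)
    save({"img":im},name)
E
python3 - <<'E'
from fit import *
np.set_printoptions(precision=4,suppress=True)
d=eyes.get_image("wrist")
def circ(pts,z):
    P=np.array([onz(d,p,z) for p in pts])[:,:2]
    A=np.c_[2*P,np.ones(len(P))]; s=np.linalg.lstsq(A,(P**2).sum(1),rcond=None)[0]; return s[:2],np.sqrt(s[2]+s[0]**2+s[1]**2)
print(circ([(279,158),(236,198),(322,198),(248,172),(311,173)],.016))
print(circ([(279,167),(239,205),(317,205),(279,243)],.025))
print(circ([(279,116),(195,195),(361,195),(279,276)],.016))
overlay("wrist","l.png",[(.6105,.157,.016,.036,(255,0,0)),(.6105,.157,.025,.032,(0,255,0)),(.6105,.157,.016,.068,(255,0,255))],(180,100,380,290),3)
overlay("top","l_t.png",[(.6097,.1572,.016,.036,(255,0,0)),(.6097,.1572,.025,.032,(0,255,0))],(120,130,260,260),4)
overlay("scene","l_s.png",[(.6097,.1572,.016,.036,(255,0,0)),(.6097,.1572,.025,.032,(0,255,0))],(190,220,320,340),4)
E
```

```text
(array([0.6024, 0.157 ]), np.float64(0.03382962137978904))
(array([0.6037, 0.1563]), np.float64(0.02987652881827579))
(array([0.6026, 0.1562]), np.float64(0.06538978664532692))
```

View pics/l.png

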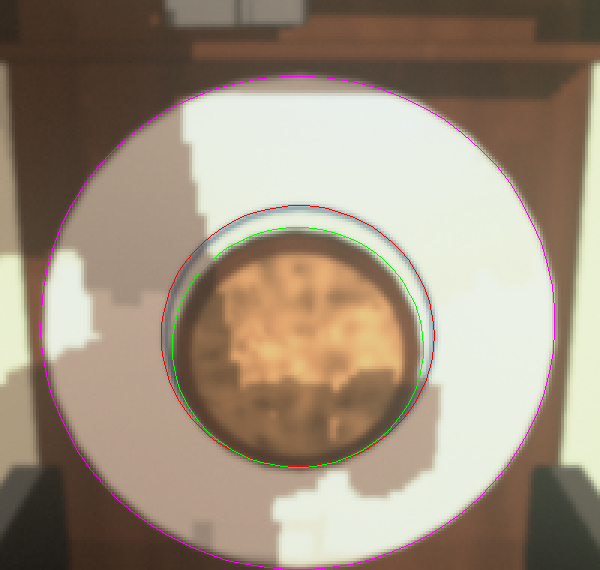

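View pics/l_s.png

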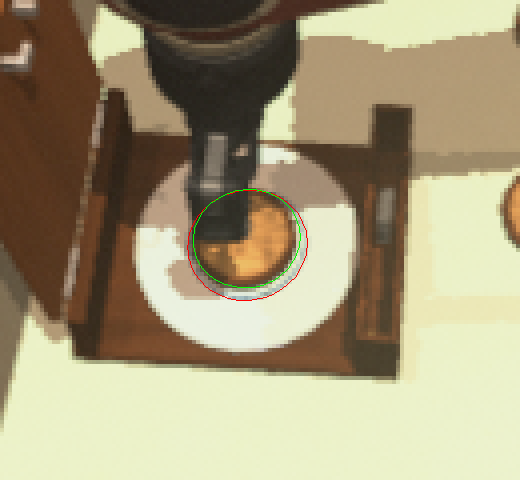

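Call:
{"api": "play_rows", "payload": {
  "moves": [
    {"x": -2, "y": -0.5, "z": 0, "turn": 0, "jaw": 7.5},
    {"x": -3.5, "y": -0.9, "z": 0, "turn": 0, "jaw": 7.5},
    {"x": -3.8, "y": -0.9, "z": 0, "turn": 0, "jaw": 7.5},
    {"x": -3.5, "y": -0.9, "z": 0, "turn": 0, "jaw": 7.5},
    {"x": -3.5, "y": -0.8, "z": -1, "turn": 0, "jaw": 7.5},
    {"x": -2, "y": -0.5, "z": -2.5, "turn": 0, "jaw": 7.5},
    {"x": 0, "y": 0, "z": -2.5, "turn": 0, "jaw": 7.5},
    {"x": 0, "y": 0, "z": 0, "turn": 0, "jaw": 7.5}
  ]
}}

```text
t: 18.45
tool_pos: [0.421, 0.1111, 0.0415]
tool_rot: [-1.571, -0.022, 0.039]
contact_force: [0.0, 0.1, -1.5]
opening: 0.0749
```

```bash
python3 m.py m; python3 m.py m|grep wrist
```

```text
t 18.45 [0.421  0.1111 0.0415] yaw 92.22 F [ 0.0304  0.0929 -1.454 ] open 0.0749
wrist [  22  189   94   94 6711] [ 68.3 236.4] [ 0.4244 -0.0211]
wrist [ 230  198  102   96 7640] [280.4 245.7] [0.4246 0.1125]
scene [244 191  22  19 330] [254.3 199.8] [ 0.6383 -0.0857]
scene [315 261  14  23 235] [321.9 272.1] [0.4413 0.1136]
scene [238 267  26  25 495] [250.5 278.9] [0.6134 0.1503]
top [288 164  29  29 638] [301.6 177.5] [ 0.6387 -0.0866]
top [172 176  30  30 653] [186.6 190.5] [0.6137 0.157 ]
top [258 264  30  31 728] [272.5 279.2] [ 0.4261 -0.0232]
wrist [  26  175   93   94 6585] [ 72.  222.5] [ 0.4242 -0.0208]
wrist [ 230  184  100   96 7405] [279.6 231.6] [0.4248 0.1125]
wrist [258 346  34   8 186] [274.9 349.6] [0.515  0.1127]
wrist [336 347  23  13 175] [348.  351.7] [0.5154 0.1655]
wrist [431 412  41   8 276] [452.  415.9] [0.5816 0.2607]
```

Call:
{"api": "play_rows", "payload": {
  "moves": [
    {"x": 0, "y": 0, "z": -1.5, "turn": 0, "jaw": 7.5},
    {"x": 0, "y": 0, "z": -1.8, "turn": 0, "jaw": 7.5},
    {"x": 0, "y": 0, "z": -1, "turn": 0, "jaw": 7.5},
    {"x": 0, "y": 0, "z": -0.4, "turn": 0, "jaw": 7.5},
    {"x": 0, "y": 0, "z": 0, "turn": 0, "jaw": 7.5},
    {"x": 0, "y": 0, "z": 0, "turn": 0, "jaw": 7.5}
  ]
}}

```text
t: 19.25
tool_pos: [0.4275, 0.1118, 0.0008]
tool_rot: [-1.571, -0.031, 0.03]
contact_force: [-0.7, 0.2, 0.2]
opening: 0.0751
```

Call:
{"api": "play_rows", "payload": {
  "moves": [
    {"x": -0.1, "y": 0, "z": -0.2, "turn": 0, "jaw": 7.5},
    {"x": 0, "y": 0, "z": -0.2, "turn": 0, "jaw": 7.5},
    {"x": 0, "y": 0, "z": 0, "turn": 0, "jaw": 7.5},
    {"x": 0, "y": 0, "z": 0, "turn": 0, "jaw": 6},
    {"x": 0, "y": 0, "z": 0, "turn": 0, "jaw": 6},
    {"x": 0, "y": 0, "z": 0, "turn": 0, "jaw": 6},
    {"x": 0, "y": 0, "z": 0, "turn": 0, "jaw": 6},
    {"x": 0, "y": 0, "z": 0, "turn": 0, "jaw": 6}
  ],
  "squeeze": 50
}}

```text
t: 19.92
tool_pos: [0.4266, 0.1118, -0.0028]
tool_rot: [-1.57, -0.031, 0.03]
contact_force: [-1.6, -0.5, 5.0]
opening: 0.0616
```

Call:
{"api": "play_rows", "payload": {
  "moves": [
    {"x": 0, "y": 0, "z": 0.5, "turn": 0, "jaw": 6},
    {"x": 0, "y": 0, "z": 1, "turn": 0, "jaw": 6},
    {"x": 0, "y": 0, "z": 2, "turn": 0, "jaw": 6},
    {"x": 0, "y": 0, "z": 2.5, "turn": 0, "jaw": 6},
    {"x": 0, "y": 0, "z": 2.5, "turn": 0, "jaw": 6},
    {"x": 0, "y": 0, "z": 2.2, "turn": 0, "jaw": 6},
    {"x": 0, "y": 0, "z": 0, "turn": 0, "jaw": 6},
    {"x": 0, "y": 0, "z": 0, "turn": 0, "jaw": 6}
  ]
}}

```text
t: 20.58
tool_pos: [0.4271, 0.1119, 0.1054]
tool_rot: [-1.57, -0.034, 0.027]
contact_force: [0.9, -0.7, -0.9]
opening: 0.0616
```

```bash
python3 m.py n
```

```text
t 20.58 [0.4271 0.1119 0.1054] yaw 92.24 F [ 0.9036 -0.6879 -0.9458] open 0.0616
wrist [  79  163   75   74 4340] [116.3 198.9] [ 0.4233 -0.0203]
wrist [398 358  25  12 215] [408.9 364. ] [0.5804 0.2461]
scene [244 191  22  18 325] [254.2 199.8] [ 0.6384 -0.0859]
scene [317 241  13  21 187] [323.7 251.1] [0.4397 0.0543]
scene [238 267  26  25 496] [250.5 279. ] [0.6134 0.1504]
top [288 164  29  29 625] [301.6 177.4] [ 0.639  -0.0867]
top [172 176  30  30 657] [186.5 190.4] [0.614  0.1572]
top [258 265  30  30 729] [272.6 279.4] [ 0.4257 -0.0234]
```

View pics/n_wrist.png

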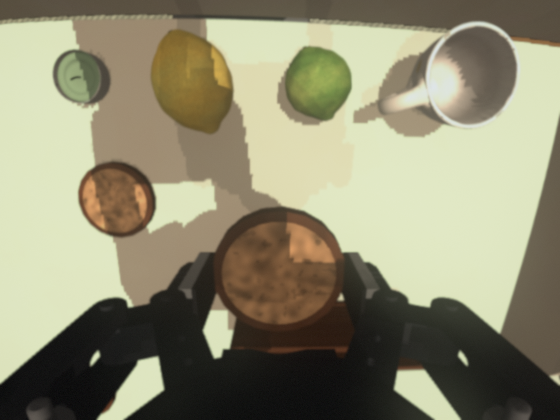

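Call:
{"api": "play_rows", "payload": {
  "moves": [
    {"x": 1.5, "y": 0.4, "z": 0, "turn": 0, "jaw": 6},
    {"x": 2.9, "y": 0.7, "z": 0, "turn": 0, "jaw": 6},
    {"x": 3.4, "y": 0.85, "z": 0, "turn": 0, "jaw": 6},
    {"x": 3.4, "y": 0.85, "z": 0, "turn": 0, "jaw": 6},
    {"x": 3.4, "y": 0.85, "z": 0, "turn": 0, "jaw": 6},
    {"x": 2.5, "y": 0.6, "z": 0, "turn": 0, "jaw": 6},
    {"x": 1.2, "y": 0.3, "z": -1, "turn": 0, "jaw": 6},
    {"x": 0, "y": 0, "z": -2.5, "turn": 0, "jaw": 6}
  ]
}}

```text
t: 21.4
tool_pos: [0.6137, 0.158, 0.0703]
tool_rot: [-1.57, -0.036, 0.025]
contact_force: [0.8, -0.2, 0.5]
opening: 0.061
```

Call:
{"api": "play_rows", "payload": {
  "moves": [
    {"x": 0, "y": 0, "z": -2, "turn": 0, "jaw": 6},
    {"x": 0, "y": 0, "z": -1, "turn": 0, "jaw": 6},
    {"x": 0, "y": 0, "z": 0, "turn": 0, "jaw": 6},
    {"x": 0, "y": 0, "z": 0, "turn": 0, "jaw": 6},
    {"x": 0, "y": 0, "z": 0, "turn": 0, "jaw": 6}
  ]
}}

```text
t: 21.82
tool_pos: [0.6094, 0.1573, 0.0391]
tool_rot: [-1.57, -0.032, 0.03]
contact_force: [0.8, 0.5, -0.9]
opening: 0.0613
```

```bash
python3 m.py o
```

```text
t 21.82 [0.6094 0.1573 0.0391] yaw 92.23 F [ 0.7907  0.452  -0.9038] open 0.0613
wrist [386 250  12  39 214] [392.4 271.3] [0.6273 0.2296]
wrist [ 203  322  152   35 2177] [280.1 341.6] [0.6826 0.1613]
scene [253 265  11  25 201] [258.3 277.2] [0.5951 0.1439]
top [288 164  29  29 636] [301.6 177.5] [ 0.6387 -0.0866]
top [258 264  30  31 726] [272.5 279.3] [ 0.426  -0.0231]
```

View pics/o_wrist.png

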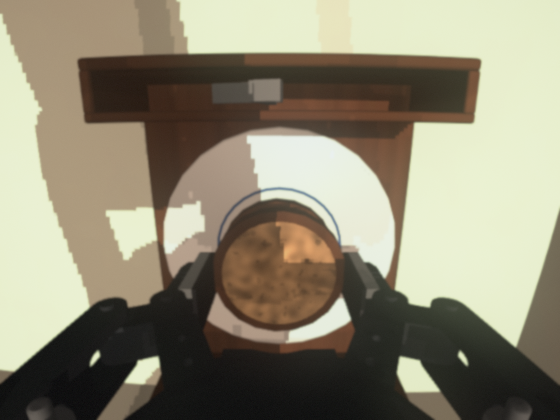

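Call:
{"api": "play_rows", "payload": {
  "moves": [
    {"x": 0.1, "y": 0, "z": -0.7, "turn": 0, "jaw": 6},
    {"x": 0, "y": 0, "z": -0.5, "turn": 0, "jaw": 6},
    {"x": 0, "y": 0, "z": -0.3, "turn": 0, "jaw": 6},
    {"x": 0, "y": 0, "z": -0.1, "turn": 0, "jaw": 6},
    {"x": 0, "y": 0, "z": 0, "turn": 0, "jaw": 6},
    {"x": 0, "y": 0, "z": 0, "turn": 0, "jaw": 6}
  ]
}}

```text
t: 22.47
tool_pos: [0.6098, 0.1573, 0.0223]
tool_rot: [-1.571, -0.03, 0.031]
contact_force: [-1.8, -0.8, 2.8]
opening: 0.0617
```

Call:
{"api": "play_rows", "payload": {
  "moves": [
    {"x": 0, "y": 0, "z": 0, "turn": 0, "jaw": 6.4},
    {"x": 0, "y": 0, "z": 0, "turn": 0, "jaw": 6.8},
    {"x": 0, "y": 0, "z": 0, "turn": 0, "jaw": 7.3},
    {"x": 0, "y": 0, "z": 0, "turn": 0, "jaw": 7.4},
    {"x": 0, "y": 0, "z": 0, "turn": 0, "jaw": 7.4}
  ]
}}

```text
t: 22.88
tool_pos: [0.6098, 0.1572, 0.0221]
tool_rot: [-1.571, -0.031, 0.031]
contact_force: [-0.7, 0.8, 0.2]
opening: 0.0738
```

Call:
{"api": "play_rows", "payload": {
  "moves": [
    {"x": 0, "y": 0, "z": 0.5, "turn": 0, "jaw": 7.4},
    {"x": 0, "y": 0, "z": 1, "turn": 0, "jaw": 7.4},
    {"x": 0, "y": 0, "z": 2, "turn": 0, "jaw": 7.4},
    {"x": 0, "y": 0, "z": 3, "turn": 0, "jaw": 7.4},
    {"x": 0, "y": 0, "z": 2, "turn": 0, "jaw": 7.4},
    {"x": 0, "y": 0, "z": 0, "turn": 0, "jaw": 7.4},
    {"x": 0, "y": 0, "z": 0, "turn": 0, "jaw": 7.4},
    {"x": 0, "y": 0, "z": 0, "turn": 0, "jaw": 7.4}
  ]
}}

```text
t: 23.55
tool_pos: [0.6096, 0.1572, 0.1073]
tool_rot: [-1.571, -0.031, 0.031]
contact_force: [-0.8, 0.7, -0.7]
opening: 0.0741
```

```bash
python3 m.py p; python3 - <<'E'
from fit import *
overlay("wrist","p_o.png",[(.6105,.157,.016,.036,(255,0,0)),(.6105,.157,.034,.032,(0,255,0)),(.6105,.157,.016,.068,(255,0,255))],(180,90,380,290),3)
E
```

```text
t 23.55 [0.6096 0.1572 0.1073] yaw 92.23 F [-0.7592  0.7238 -0.7018] open 0.0741
wrist [ 237  178   84   80 5214] [278.4 217.2] [0.6163 0.1574]
wrist [   0  196   41   66 2152] [ 16.9 230.1] [ 0.6376 -0.0722]
scene [318 217  28  20 420] [330.8 226.6] [ 0.4244 -0.0211]
scene [238 266  26  26 382] [252.7 280.1] [0.6075 0.1528]
top [288 164  29  29 632] [301.6 177.4] [ 0.6389 -0.0866]
top [179 188  23  18 312] [188.6 196.3] [0.6014 0.1526]
top [258 264  30  31 737] [272.5 279.3] [ 0.4259 -0.0231]
```

View pics/p_o.png

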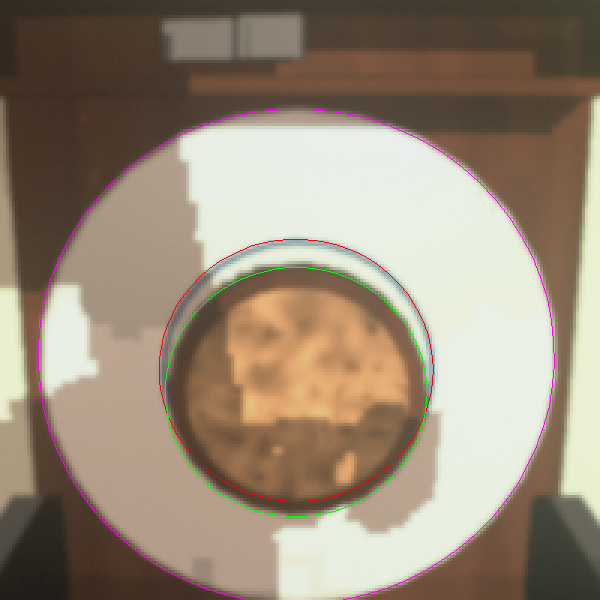

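Call:
{"api": "play_rows", "payload": {
  "moves": [
    {"x": -1.4, "y": -1.3, "z": 0, "turn": 0, "jaw": 7.5},
    {"x": -2.6, "y": -2.6, "z": 0, "turn": 0, "jaw": 7.5},
    {"x": -2.9, "y": -2.8, "z": 0, "turn": 0, "jaw": 7.5},
    {"x": -2.9, "y": -2.8, "z": 0, "turn": 0, "jaw": 7.5},
    {"x": -2.9, "y": -2.8, "z": 0, "turn": 0, "jaw": 7.5},
    {"x": -2.9, "y": -2.8, "z": -1, "turn": 0, "jaw": 7.5},
    {"x": -2, "y": -2.1, "z": -2, "turn": 0, "jaw": 7.5},
    {"x": -0.8, "y": -0.8, "z": -2, "turn": 0, "jaw": 7.5}
  ]
}}

```text
t: 24.42
tool_pos: [0.4237, -0.0245, 0.0563]
tool_rot: [-1.572, -0.029, 0.029]
contact_force: [-0.1, -0.1, -0.3]
opening: 0.075
```

Call:
{"api": "play_rows", "payload": {
  "moves": [
    {"x": 0, "y": 0, "z": -1, "turn": 0, "jaw": 7.5},
    {"x": 0, "y": 0, "z": 0, "turn": 0, "jaw": 7.5},
    {"x": 0, "y": 0, "z": 0, "turn": 0, "jaw": 7.5},
    {"x": 0, "y": 0, "z": 0, "turn": 0, "jaw": 7.5}
  ]
}}

```text
t: 24.75
tool_pos: [0.4274, -0.0223, 0.0483]
tool_rot: [-1.571, -0.033, 0.03]
contact_force: [-0.0, -0.4, -0.9]
opening: 0.0752
```

```bash
python3 m.py q
```

```text
t 24.75 [ 0.4274 -0.0223  0.0483] yaw 92.3 F [-0.032  -0.3791 -0.8733] open 0.0752
wrist [ 229  182   99   96 7409] [277.6 229.8] [ 0.4236 -0.023 ]
wrist [531 343  29  20 384] [548.3 351.6] [0.5179 0.1929]
scene [244 191  22  18 324] [254.2 199.8] [ 0.6384 -0.0858]
scene [318 216  25  21 226] [328.  227.3] [ 0.4318 -0.0184]
scene [238 266  26  25 519] [250.7 278. ] [0.6134 0.1479]
top [288 164  29  29 652] [301.7 177.5] [ 0.6387 -0.0868]
top [170 176  32  30 719] [185.4 190.6] [0.6135 0.1597]
```

View pics/q_wrist.png

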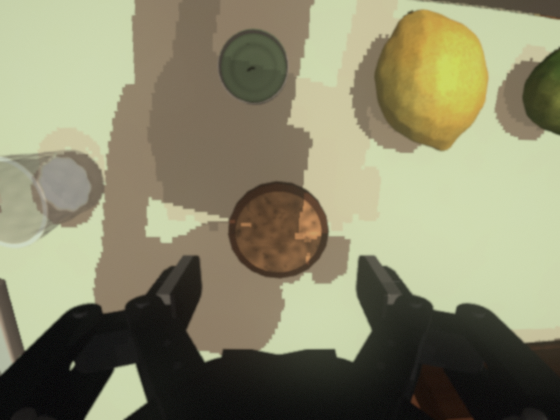

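Call:
{"api": "play_rows", "payload": {
  "moves": [
    {"x": -0.25, "y": 0, "z": -1.5, "turn": 0, "jaw": 7.5},
    {"x": 0, "y": 0, "z": -1.8, "turn": 0, "jaw": 7.5},
    {"x": 0, "y": 0, "z": -1.2, "turn": 0, "jaw": 7.5},
    {"x": 0, "y": 0, "z": -0.4, "turn": 0, "jaw": 7.5},
    {"x": 0, "y": 0, "z": -0.1, "turn": 0, "jaw": 7.5},
    {"x": 0, "y": 0, "z": 0, "turn": 0, "jaw": 7.5},
    {"x": 0, "y": 0, "z": 0, "turn": 0, "jaw": 7.5}
  ]
}}

```text
t: 25.48
tool_pos: [0.4244, -0.0228, -0.0017]
tool_rot: [-1.571, -0.032, 0.029]
contact_force: [-0.2, -0.6, -0.8]
opening: 0.0755
```

Call:
{"api": "play_rows", "payload": {
  "moves": [
    {"x": 0, "y": 0, "z": 0, "turn": 0, "jaw": 6},
    {"x": 0, "y": 0, "z": 0, "turn": 0, "jaw": 6},
    {"x": 0, "y": 0, "z": 0, "turn": 0, "jaw": 6},
    {"x": 0, "y": 0, "z": 0, "turn": 0, "jaw": 6},
    {"x": 0, "y": 0, "z": 0, "turn": 0, "jaw": 6}
  ],
  "squeeze": 50
}}

```text
t: 25.9
tool_pos: [0.4246, -0.0229, -0.0008]
tool_rot: [-1.571, -0.032, 0.029]
contact_force: [-3.0, 0.2, 7.7]
opening: 0.0609
```

```bash
python3 m.py r|head -2
```

```text
t 25.9 [ 0.4246 -0.0229 -0.0008] yaw 92.24 F [-2.9943  0.198   7.6562] open 0.0609
wrist [438 407  21  13 192] [448.2 414.1] [0.5168 0.0824]
```

View pics/r_wrist.png

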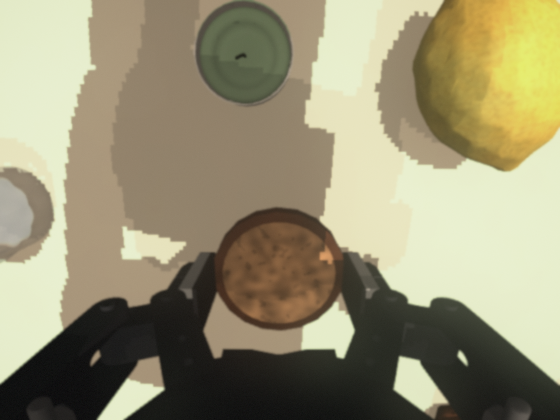

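Call:
{"api": "play_rows", "payload": {
  "moves": [
    {"x": 0, "y": 0, "z": 0.5, "turn": 0, "jaw": 6},
    {"x": 0, "y": 0, "z": 1, "turn": 0, "jaw": 6},
    {"x": 0, "y": 0, "z": 2, "turn": 0, "jaw": 6},
    {"x": 0, "y": 0, "z": 2.5, "turn": 0, "jaw": 6},
    {"x": 0, "y": 0, "z": 2.5, "turn": 0, "jaw": 6},
    {"x": 0, "y": 0, "z": 2.5, "turn": 0, "jaw": 6},
    {"x": 0, "y": 0, "z": 0, "turn": 0, "jaw": 6},
    {"x": 0, "y": 0, "z": 0, "turn": 0, "jaw": 6}
  ]
}}

```text
t: 26.72
tool_pos: [0.4249, -0.0231, 0.1099]
tool_rot: [-1.572, -0.035, 0.027]
contact_force: [0.4, -0.3, -0.7]
opening: 0.0609
```

```bash
python3 m.py s
```

```text
t 26.72 [ 0.4249 -0.0231  0.1099] yaw 92.23 F [ 0.3814 -0.324  -0.6951] open 0.0609
wrist [ 491  319   69   31 1189] [529.8 335.6] [0.5493 0.2359]
wrist [404 358  20  14 165] [410.7 365.9] [0.5849 0.1159]
wrist [422 388  40  32 768] [439.4 406.7] [0.6423 0.1597]
scene [244 191  22  19 327] [254.2 199.8] [ 0.6384 -0.0855]
scene [238 266  26  25 515] [250.6 278. ] [0.6134 0.1478]
top [288 164  29  29 651] [301.7 177.6] [ 0.6385 -0.0869]
top [170 176  31  30 707] [185.1 190.6] [0.6135 0.1601]
```

View pics/s_wrist.png

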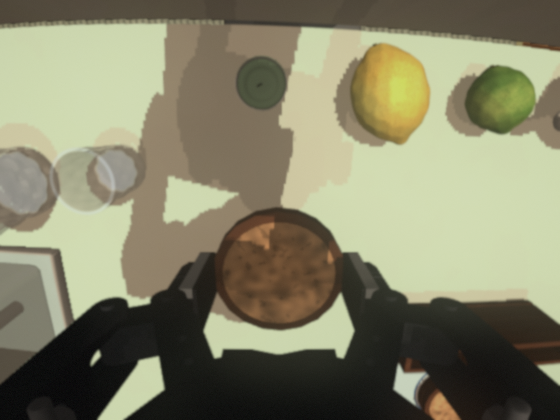

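Call:
{"api": "play_rows", "payload": {
  "moves": [
    {"x": 1.4, "y": 1.3, "z": 0, "turn": 0, "jaw": 6},
    {"x": 2.6, "y": 2.6, "z": 0, "turn": 0, "jaw": 6},
    {"x": 2.9, "y": 2.8, "z": 0, "turn": 0, "jaw": 6},
    {"x": 2.9, "y": 2.8, "z": 0, "turn": 0, "jaw": 6},
    {"x": 2.9, "y": 2.8, "z": 0, "turn": 0, "jaw": 6},
    {"x": 2.9, "y": 2.8, "z": 0, "turn": 0, "jaw": 6},
    {"x": 2.1, "y": 2.1, "z": -1, "turn": 0, "jaw": 6},
    {"x": 0.8, "y": 0.8, "z": -2, "turn": 0, "jaw": 6}
  ]
}}

```text
t: 27.53
tool_pos: [0.612, 0.1603, 0.0782]
tool_rot: [-1.569, -0.036, 0.029]
contact_force: [0.1, -1.1, 0.4]
opening: 0.0613
```

Call:
{"api": "play_rows", "payload": {
  "moves": [
    {"x": 0, "y": 0, "z": -2, "turn": 0, "jaw": 6},
    {"x": 0, "y": 0, "z": -1, "turn": 0, "jaw": 6},
    {"x": 0, "y": 0, "z": 0, "turn": 0, "jaw": 6},
    {"x": 0, "y": 0, "z": 0, "turn": 0, "jaw": 6},
    {"x": 0, "y": 0, "z": 0, "turn": 0, "jaw": 6}
  ]
}}

```text
t: 27.95
tool_pos: [0.6085, 0.1569, 0.0479]
tool_rot: [-1.571, -0.031, 0.03]
contact_force: [-0.6, 0.4, -0.2]
opening: 0.0608
```

```bash
python3 m.py u
```

```text
t 27.95 [0.6085 0.1569 0.0479] yaw 92.2 F [-0.6173  0.388  -0.1845] open 0.0608
wrist [382 243  12  41 212] [388.2 265.4] [0.6267 0.2295]
wrist [ 204  314  151   43 2842] [282.7 336.6] [0.6846 0.1628]
scene [326 226  24  14 190] [336.7 232.1] [ 0.4084 -0.006 ]
scene [253 264  11  27 211] [258.3 276.9] [0.5952 0.1431]
top [288 164  29  29 632] [301.6 177.5] [ 0.6388 -0.0866]
```

View pics/u_wrist.png

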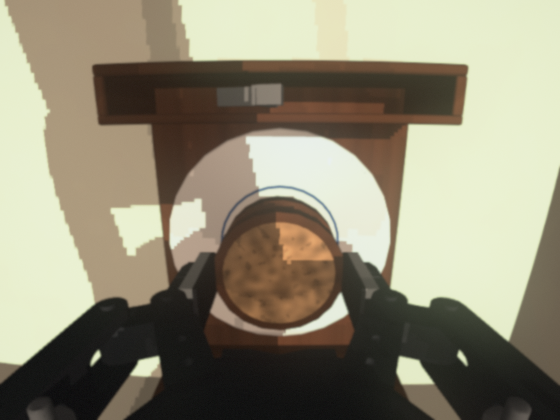

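View pics/u_scene.png

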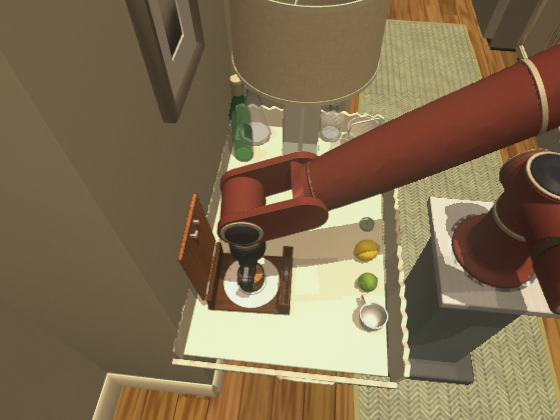

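Call:
{"api": "play_rows", "payload": {
  "moves": [
    {"x": 0.15, "y": 0.05, "z": -0.5, "turn": 0, "jaw": 6},
    {"x": 0, "y": 0, "z": -0.4, "turn": 0, "jaw": 6},
    {"x": 0, "y": 0, "z": -0.3, "turn": 0, "jaw": 6},
    {"x": 0, "y": 0, "z": -0.1, "turn": 0, "jaw": 6},
    {"x": 0, "y": 0, "z": -0.1, "turn": 0, "jaw": 6},
    {"x": 0, "y": 0, "z": 0, "turn": 0, "jaw": 6},
    {"x": 0, "y": 0, "z": 0, "turn": 0, "jaw": 6}
  ]
}}

```text
t: 28.68
tool_pos: [0.61, 0.1578, 0.0333]
tool_rot: [-1.571, -0.031, 0.03]
contact_force: [-1.2, -0.8, 0.6]
opening: 0.0611
```

Call:
{"api": "play_rows", "payload": {
  "moves": [
    {"x": 0, "y": -0.05, "z": -0.06, "turn": 0, "jaw": 6},
    {"x": 0, "y": 0, "z": 0, "turn": 0, "jaw": 6},
    {"x": 0, "y": 0, "z": 0, "turn": 0, "jaw": 6.4},
    {"x": 0, "y": 0, "z": 0, "turn": 0, "jaw": 6.8},
    {"x": 0, "y": 0, "z": 0, "turn": 0, "jaw": 7.3},
    {"x": 0, "y": 0, "z": 0, "turn": 0, "jaw": 7.4},
    {"x": 0, "y": 0, "z": 0, "turn": 0, "jaw": 7.4}
  ]
}}

```text
t: 29.27
tool_pos: [0.6098, 0.1572, 0.0324]
tool_rot: [-1.571, -0.03, 0.031]
contact_force: [0.2, 0.0, 0.1]
opening: 0.0737
```

Call:
{"api": "play_rows", "payload": {
  "moves": [
    {"x": 0, "y": 0, "z": 0.5, "turn": 0, "jaw": 7.4},
    {"x": 0, "y": 0, "z": 1, "turn": 0, "jaw": 7.4},
    {"x": 0, "y": 0, "z": 2, "turn": 0, "jaw": 7.4},
    {"x": 0, "y": 0, "z": 2.5, "turn": 0, "jaw": 7.4},
    {"x": 0, "y": 0, "z": 1.5, "turn": 0, "jaw": 7.4},
    {"x": 0, "y": 0, "z": 0, "turn": 0, "jaw": 7.4},
    {"x": 0, "y": 0, "z": 0, "turn": 0, "jaw": 7.4},
    {"x": 0, "y": 0, "z": 0, "turn": 0, "jaw": 7.4}
  ]
}}

```text
t: 29.93
tool_pos: [0.6092, 0.1571, 0.1067]
tool_rot: [-1.571, -0.03, 0.032]
contact_force: [0.1, 0.5, 0.3]
opening: 0.0739
```

```bash
python3 m.py v; python3 - <<'E'
from fit import *
overlay("wrist","v_o.png",[(.6105,.157,.016,.036,(255,0,0)),(.6105,.157,.043,.032,(0,255,0)),(.6105,.157,.016,.068,(255,0,255))],(180,90,380,290),3)
E
```

```text
t 29.93 [0.6092 0.1571 0.1067] yaw 92.23 F [0.0581 0.4654 0.2715] open 0.0739
wrist [ 236  182   86   83 5666] [278.2 222.9] [0.6205 0.1574]
wrist [   0  196   41   67 2156] [ 16.8 230.9] [ 0.6376 -0.072 ]
scene [238 264  26  27 388] [253.  279.3] [0.6071 0.1507]
top [288 164  29  29 636] [301.5 177.6] [ 0.6386 -0.0865]
top [179 188  20  18 279] [187.8 196.4] [0.6012 0.1544]
```

View pics/v_o.png

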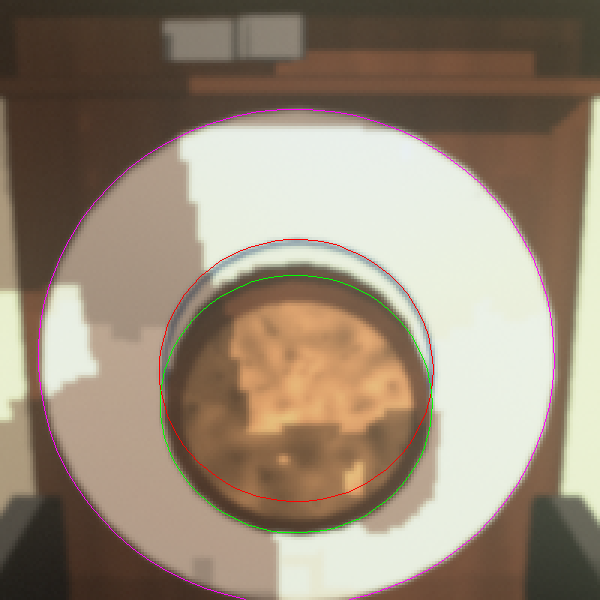

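View pics/v_scene.png

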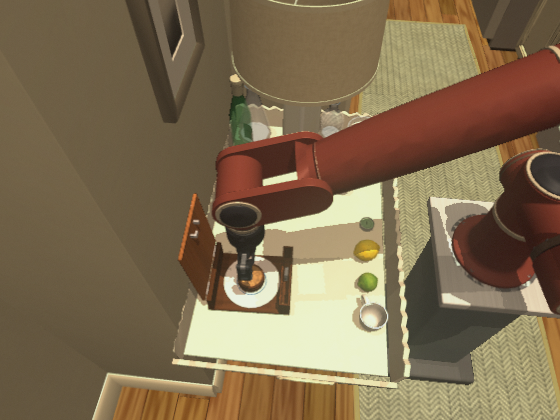

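```bash
cd pics; python3 -c "
import cv2;a=cv2.imread('v_scene.png')[100:260,180:400];b=cv2.imread('v_top.png')[100:300,60:280]
cv2.imwrite('v2.png',cv2.resize(a,None,fx=3.5,fy=3.5));cv2.imwrite('v3.png',cv2.resize(b,None,fx=3,fy=3))"
```

```text
(no output)
```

View pics/v2.png

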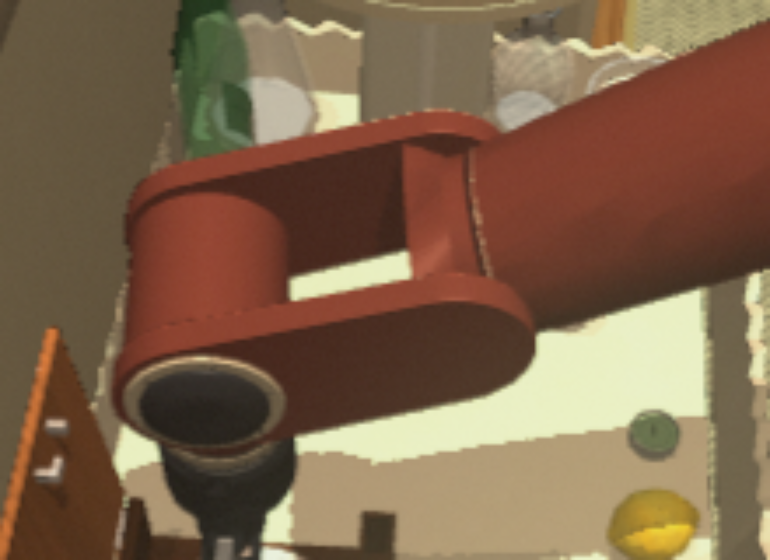

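View pics/v3.png

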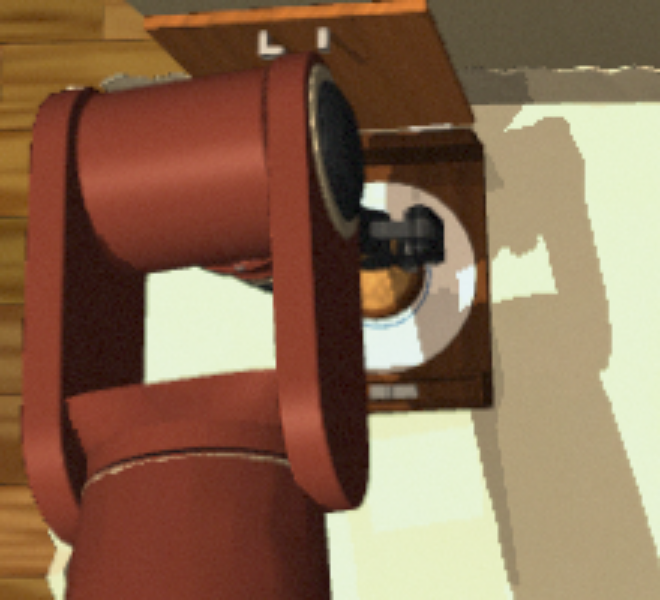

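```bash
python3 - <<'E'
from h import *
np.set_printoptions(precision=3,suppress=True)
t=eyes.get_image("top"); s=eyes.get_image("scene"); o=ctrl.get_obs(); print(o["q"],o["tool_pos"])
for z in (.25,.3,.35,.4,.45,.5): print(z,"top capR",onz(t,(60+340/3,100+150/3),z)[:2],"top left prong",onz(t,(60+40/3,100+150/3),z)[:2],"scene capL",onz(s,(180+205/3.5,100+403/3.5),z)[:2])
# shade rim: view from both
for z in (.3,.32,.34,.36,.38): print(z,[onz(s,p,z)[:2] for p in [(232,60),(383,60),(300,100)]],[onz(t,p,z)[:2] for p in [(327,215),(367,200)]])
save({"img":cv2.resize(s["img"][0:160,180:420],None,fx=3,fy=3)},"w1.png")
E
```

```text
[ 0.134  0.168  1.704  0.     1.271 -1.476] [0.609 0.157 0.106]
0.25 top capR [0.648 0.13 ] top left prong [0.651 0.294] scene capL [0.627 0.125]
0.3 top capR [0.636 0.118] top left prong [0.64 0.27] scene capL [0.618 0.157]
0.35 top capR [0.625 0.106] top left prong [0.628 0.246] scene capL [0.608 0.19 ]
0.4 top capR [0.614 0.094] top left prong [0.617 0.221] scene capL [0.599 0.222]
0.45 top capR [0.603 0.082] top left prong [0.605 0.197] scene capL [0.589 0.254]
0.5 top capR [0.592 0.071] top left prong [0.594 0.173] scene capL [0.58  0.287]
0.3 [array([ 0.711, -0.3  ]), array([ 0.335, -0.344]), array([ 0.53 , -0.171])] [array([ 0.539, -0.104]), array([ 0.56 , -0.162])]
0.32 [array([ 0.704, -0.272]), array([ 0.34 , -0.316]), array([ 0.529, -0.147])] [array([ 0.538, -0.102]), array([ 0.558, -0.158])]
0.34 [array([ 0.697, -0.245]), array([ 0.345, -0.287]), array([ 0.528, -0.124])] [array([ 0.536, -0.099]), array([ 0.556, -0.154])]
0.36 [array([ 0.691, -0.218]), array([ 0.35 , -0.258]), array([ 0.527, -0.101])] [array([ 0.535, -0.097]), array([ 0.554, -0.149])]
0.38 [array([ 0.684, -0.19 ]), array([ 0.355, -0.229]), array([ 0.526, -0.077])] [array([ 0.534, -0.094]), array([ 0.552, -0.145])]
```

View pics/w1.png

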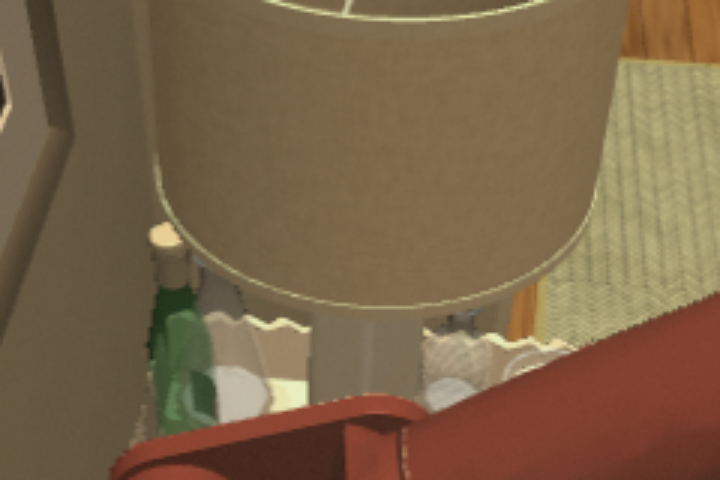

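```bash
cat > arm.py <<'E'
import numpy as np
from scipy.optimize import least_squares
data=[([-1.30695997,.0533694740,1.61426824],(.23331572,-.57916091,.23007058)),([.1314,-.1808,1.874],(.503,.1412,.2085)),([.134,.168,1.704],(.6092,.1571,.1067))]
def fk(p,q2,q3):
    L1,L2,d,a,off=p
    return a+L1*np.sin(q2)+L2*np.sin(q2+q3+off), d+L1*np.cos(q2)+L2*np.cos(q2+q3+off)
def res(p):
    out=[]
    for q,t in data:
        r=np.hypot(t[0],t[1]); R=np.sqrt(r*r-.074**2); x,z=fk(p,q[1],q[2]); out+= [x-R,z-t[2]]
    return out+[.01*p[3],.05*p[4]]
s=least_squares(res,[.4,.5,0,0,0]); p=s.x
if __name__=="__main__": print(p,np.abs(s.fun).max()); print([q[0]-np.arctan2(t[1],t[0])+np.arcsin(.074/np.hypot(t[0],t[1])) for q,t in data])
def clearance(x,y,z,c=(.527,-.279),R=.18,zb=.35,W=.07,Hh=.05,verbose=False):
    r=np.hypot(x,y); az=np.arctan2(y,x); q1=az-np.arcsin(.074/r); Rw=np.sqrt(r*r-.074**2)
    f=least_squares(lambda q:np.array(fk(p,*q))-[Rw,z],[.1,1.7]); q2,q3=f.x; al=q2+q3+p[4]
    d=np.array([np.cos(q1),np.sin(q1)]); n=np.array([-np.sin(q1),np.cos(q1)])
    best=9
    for s_ in np.linspace(-.045,.45,100):          # behind wrist
        zc=z+.293+s_*(-np.cos(al)); 
        top=zc+(Hh if s_>0.0 else np.sqrt(max(0,.05**2-s_**2)))
        if top<zb: continue
        hw=W if s_<.16 else .055
        for w in np.linspace(-hw,hw,9):
            P=np.array([x,y])-d*s_*np.sin(al)+n*w
            best=min(best,np.hypot(*(P-c))-R)
    return best,q2,q3,np.degrees(al)
E
python3 arm.py; python3 - <<'E'
from arm import *
for x,y,z in [(.638,-.087,0),(.638,-.087,.04),(.638,-.06,0),(.638,-.04,0),(.638,-.02,0),(.67,-.04,0),(.6,-.087,0),(.55,-.087,0),(.5,-.087,0),(.45,-.087,0),(.45,-.0225,.0)]:
    print((x,y,z),np.round(clearance(x,y,z),3),round(clearance(x,y,z,zb=.37,R=.175)[0],3))
E
```

```text
[ 0.41069726  0.61169313 -0.05742386 -0.00405067  0.10457858] 0.005228928942751985
[np.float64(-0.0003308349710579167), np.float64(-0.00015199769814974728), np.float64(-0.00048491118960491963)]
(0.638, -0.087, 0) [-3.60000e-02  3.22000e-01  1.71800e+00  1.22888e+02] -0.031
(0.638, -0.087, 0.04) [-3.60000e-02  2.70000e-01  1.70500e+00  1.19193e+02] -0.031
(0.638, -0.06, 0) [-1.30000e-02  3.16000e-01  1.72600e+00  1.22982e+02] -0.008
(0.638, -0.04, 0) [5.00000e-03 3.12000e-01 1.73000e+00 1.23029e+02] 0.01
(0.638, -0.02, 0) [2.30000e-02 3.10000e-01 1.73300e+00 1.23057e+02] 0.028
(0.67, -0.04, 0) [1.00000e-02 3.80000e-01 1.64400e+00 1.21982e+02] 0.015
(0.6, -0.087, 0) [-4.60000e-02  2.41000e-01  1.81700e+00  1.23921e+02] -0.039
(0.55, -0.087, 0) [-5.10000e-02  1.32000e-01  1.94300e+00  1.24868e+02] -0.034
(0.5, -0.087, 0) [-3.70000e-02  1.60000e-02  2.06500e+00  1.25271e+02] -0.011
(0.45, -0.087, 0) [-7.00000e-03 -1.09000e-01  2.18600e+00  1.24998e+02] 0.023
(0.45, -0.0225, 0.0) [ 3.7000e-02 -1.3000e-01  2.2050e+00  1.2488e+02] 0.062
```

```bash
python3 - <<'E'
from h import *
np.set_printoptions(precision=4,suppress=True)
s=eyes.get_image("scene"); t=eyes.get_image("top")
pts=[(155,170),(200,245),(260,285),(330,305),(400,308),(470,298),(540,268),(590,215),(598,180)]
pts=[(180+a/3,b/3) for a,b in pts]
for z in (.30,.32,.34,.36,.38,.40,.42):
    P=np.array([onz(s,p,z) for p in pts])[:,:2]
    A=np.c_[2*P,np.ones(len(P))]; q=np.linalg.lstsq(A,(P**2).sum(1),rcond=None)[0]; R=np.sqrt(q[2]+q[0]**2+q[1]**2)
    print(z,q[:2],R,"near",q[1]+R,"rms",np.std(np.hypot(*(P-q[:2]).T)-R), "top327 y",onz(t,(327,215),z)[1],"top 369",onz(t,(369,200),z)[1])
save({"img":cv2.resize(t["img"][20:400,320:560],None,fx=1.5,fy=1.5)},"w2.png")
for q in ("table_lamp",):
    for c in ("scene","top"):
        for r in pinpoint(c,q)[:2]: print(c,r["score"],r["point"])
        for r in regions_of(c,q)[:1]:
            m=r["pixels"]; ys,xs=np.nonzero(m); print(xs.min(),xs.max(),ys.min(),ys.max())
E
```

```text
0.3 [ 0.5304 -0.3488] 0.18609965594999756 near -0.16269466747488864 rms 0.0012219186490875758 top327 y -0.10401787905379963 top 369 -0.16520762133288386
0.32 [ 0.5293 -0.3199] 0.18022829706132762 near -0.1396479996312808 rms 0.0011833676754980475 top327 y -0.10161946166266228 top 369 -0.16084215837126742
0.34 [ 0.5283 -0.291 ] 0.17435693817265907 near -0.11660133178767235 rms 0.0011448167019084989 top327 y -0.09922104427152494 top 369 -0.15647669540965098
0.36 [ 0.5272 -0.262 ] 0.16848557928398958 near -0.0935546639440645 rms 0.0011062657283189344 top327 y -0.0968226268803876 top 369 -0.15211123244803454
0.38 [ 0.5262 -0.2331] 0.16261422039531986 near -0.07050799610045652 rms 0.0010677147547293881 top327 y -0.09442420948925029 top 369 -0.14774576948641813
0.4 [ 0.5251 -0.2042] 0.15674286150665068 near -0.04746132825684901 rms 0.0010291637811398649 top327 y -0.09202579209811294 top 369 -0.14338030652480166
0.42 [ 0.5241 -0.1753] 0.15087150261798146 near -0.024414660413240946 rms 0.0009906128075503294 top327 y -0.08962737470697561 top 369 -0.13901484356318525
```

View pics/w2.png

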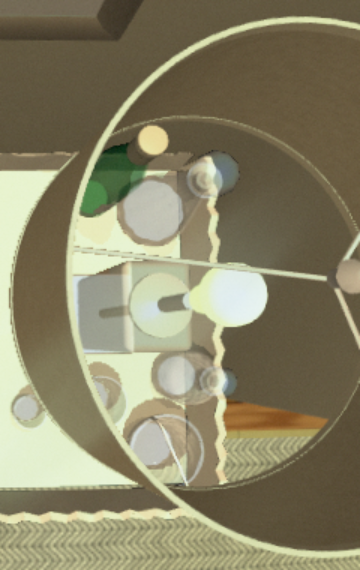

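```bash
python3 - <<'E'
from arm import *
import sys
for x,y,z in [(.638,-.087,0),(.638,-.06,0),(.638,-.05,0),(.638,-.04,0),(.638,-.02,0),(.66,-.05,0),(.67,-.04,0),(.6,-.05,0),(.55,-.05,0)]:
    print((x,y,z),[round(clearance(x,y,z,c=(.527,-.268),R=.17,zb=.355,W=w)[0],3) for w in (.06,.066,.07)])
E
```

```text
(0.638, -0.087, 0) [np.float64(-0.027), np.float64(-0.033), np.float64(-0.037)]
(0.638, -0.06, 0) [np.float64(-0.003), np.float64(-0.009), np.float64(-0.013)]
(0.638, -0.05, 0) [np.float64(0.005), np.float64(-0.001), np.float64(-0.005)]
(0.638, -0.04, 0) [np.float64(0.014), np.float64(0.008), np.float64(0.004)]
(0.638, -0.02, 0) [np.float64(0.032), np.float64(0.026), np.float64(0.022)]
(0.66, -0.05, 0) [np.float64(0.009), np.float64(0.003), np.float64(-0.001)]
(0.67, -0.04, 0) [np.float64(0.019), np.float64(0.013), np.float64(0.009)]
(0.6, -0.05, 0) [np.float64(-0.002), np.float64(-0.008), np.float64(-0.012)]
(0.55, -0.05, 0) [np.float64(-0.006), np.float64(-0.011), np.float64(-0.015)]
```

Call:
{"api": "play_rows", "payload": {
  "moves": [
    {"x": 0.3, "y": -1.2, "z": 0, "turn": 0, "jaw": 8.5},
    {"x": 0.5, "y": -2.6, "z": 0, "turn": 0, "jaw": 8.5},
    {"x": 0.5, "y": -2.8, "z": 0, "turn": 0, "jaw": 8.5},
    {"x": 0.5, "y": -2.8, "z": 0, "turn": 0, "jaw": 8.5},
    {"x": 0.5, "y": -2.8, "z": 0, "turn": 0, "jaw": 8.5},
    {"x": 0.4, "y": -2.4, "z": -1.5, "turn": 0, "jaw": 8.5},
    {"x": 0.2, "y": -1.6, "z": -2, "turn": 0, "jaw": 8.5},
    {"x": 0, "y": -0.6, "z": -1, "turn": 0, "jaw": 8.5}
  ]
}}

```text
t: 31.2
tool_pos: [0.6383, -0.0139, 0.061]
tool_rot: [-1.571, -0.027, 0.03]
contact_force: [-0.8, -0.0, -0.6]
opening: 0.0851
```

Call:
{"api": "play_rows", "payload": {
  "moves": [
    {"x": 0, "y": -0.3, "z": 0, "turn": 0, "jaw": 8.5},
    {"x": 0, "y": 0, "z": 0, "turn": 0, "jaw": 8.5},
    {"x": 0, "y": 0, "z": 0, "turn": 0, "jaw": 8.5},
    {"x": 0, "y": 0, "z": 0, "turn": 0, "jaw": 8.5}
  ]
}}

```text
t: 31.53
tool_pos: [0.6397, -0.0129, 0.0641]
tool_rot: [-1.571, -0.033, 0.03]
contact_force: [0.3, -0.4, -0.0]
opening: 0.0852
```

```bash
python3 m.py x; cd pics; python3 -c "
import cv2;a=cv2.imread('x_scene.png')[20:280,180:420];b=cv2.imread('x_top.png')[100:360,120:420]
cv2.imwrite('x2.png',cv2.resize(a,None,fx=2.3,fy=2.3));cv2.imwrite('x3.png',cv2.resize(b,None,fx=2.2,fy=2.2))"
```

```text
t 31.53 [ 0.6397 -0.0129  0.0641] yaw 92.3 F [ 0.289  -0.4205 -0.0081] open 0.0852
wrist [ 493   16   67   60 2036] [521.3  47.9] [0.5173 0.1326]
wrist [ 411   82  149  220 8906] [461.9 196.3] [0.6131 0.1102]
wrist [ 517  154   43  105 3466] [541.4 210.8] [0.6209 0.1729]
wrist [ 126  175   93   87 6366] [172.3 218.1] [ 0.6363 -0.085 ]
wrist [499 303  60   9 316] [526.5 306.5] [0.6989 0.1846]
scene [252 190  15  20 243] [258.4 199.6] [ 0.627  -0.0875]
scene [238 264  26  27 559] [250.6 276.8] [0.6139 0.1448]
top [169 175  32  31 717] [184.5 190.3] [0.6142 0.1614]
```

View pics/x2.png

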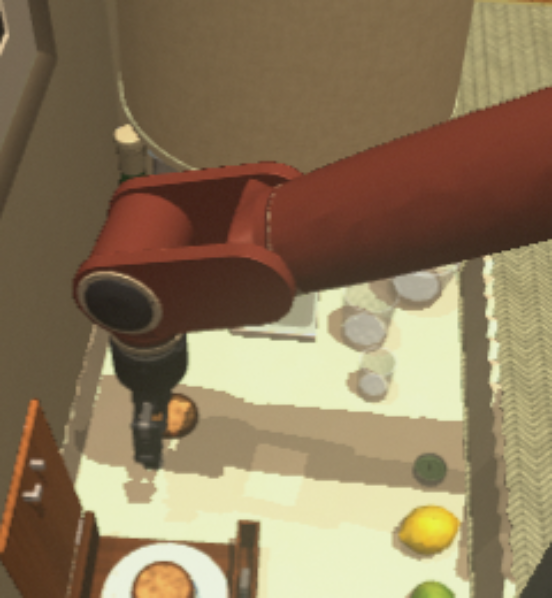

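View pics/x3.png

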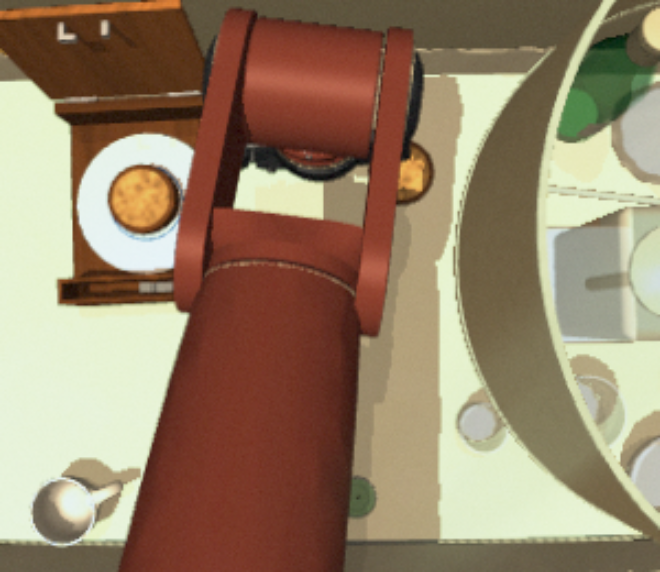

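View pics/x_wrist.png

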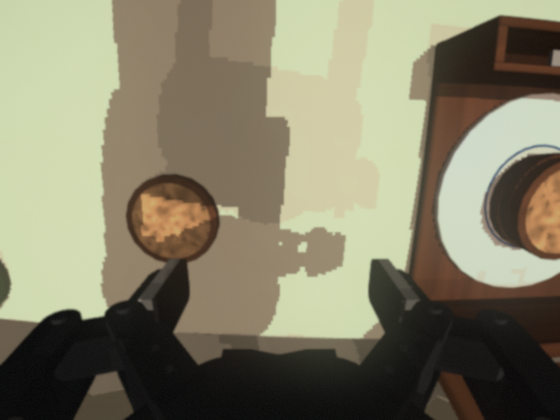

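Call:
{"api": "play_rows", "payload": {
  "moves": [
    {"x": -0.2, "y": -0.8, "z": -1.5, "turn": 0, "jaw": 8.5},
    {"x": -0.1, "y": -0.8, "z": -1.8, "turn": 0, "jaw": 8.5},
    {"x": 0, "y": -0.6, "z": -1.5, "turn": 0, "jaw": 8.5},
    {"x": 0, "y": -0.2, "z": -0.8, "turn": 0, "jaw": 8.5},
    {"x": 0, "y": 0, "z": -0.4, "turn": 0, "jaw": 8.5},
    {"x": 0, "y": 0, "z": 0, "turn": 0, "jaw": 8.5},
    {"x": 0, "y": 0, "z": 0, "turn": 0, "jaw": 8.5}
  ]
}}

```text
t: 32.27
tool_pos: [0.6362, -0.0375, 0.003]
tool_rot: [-1.571, -0.031, 0.03]
contact_force: [0.8, 0.2, 0.9]
opening: 0.0852
```

```bash
python3 m.py y; cd pics; python3 -c "
import cv2;b=cv2.imread('y_top.png')[100:360,120:420]
cv2.imwrite('y3.png',cv2.resize(b,None,fx=2.2,fy=2.2))"
```

```text
t 32.27 [ 0.6362 -0.0375  0.003 ] yaw 92.25 F [0.7574 0.1949 0.8642] open 0.0852
wrist [ 502   82   58  278 6234] [536.9 235.7] [0.6147 0.0914]
scene [238 264  26  27 561] [250.6 276.9] [0.614 0.145]
top [169 175  32  31 712] [184.6 190.3] [0.6141 0.1614]
```

View pics/y_wrist.png

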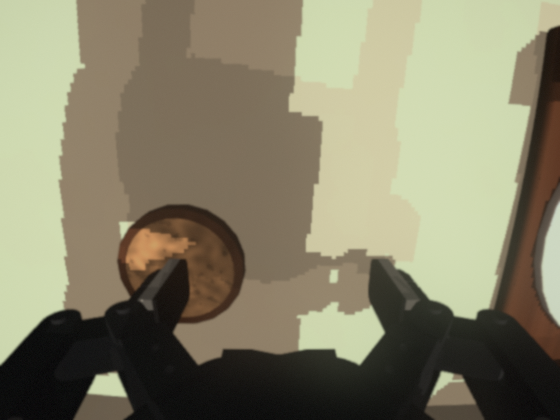

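View pics/y3.png

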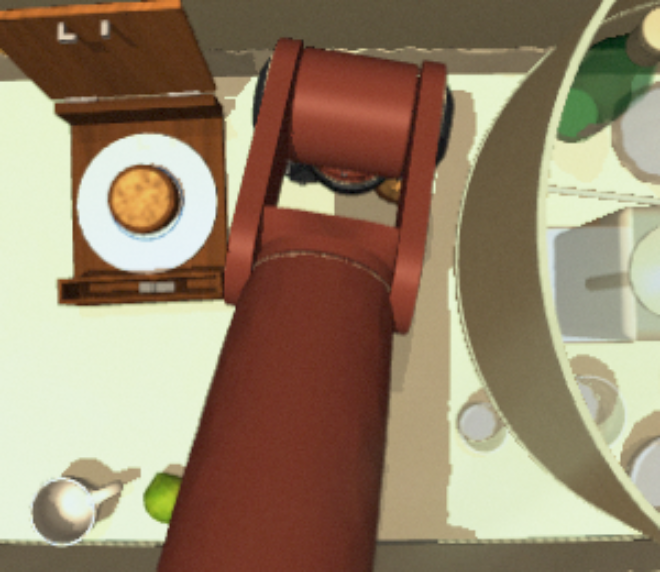

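Call:
{"api": "play_rows", "payload": {
  "moves": [
    {"x": 0, "y": 0, "z": -0.3, "turn": 0, "jaw": 8.5},
    {"x": 0, "y": 0, "z": -0.2, "turn": 0, "jaw": 8.5},
    {"x": 0, "y": 0, "z": 0, "turn": 0, "jaw": 8.5},
    {"x": 0, "y": 0, "z": 0, "turn": 0, "jaw": 8.5}
  ]
}}

```text
t: 32.75
tool_pos: [0.6357, -0.0377, -0.0026]
tool_rot: [-1.571, -0.03, 0.031]
contact_force: [0.7, 0.3, 0.4]
opening: 0.0851
```

Call:
{"api": "play_rows", "payload": {
  "moves": [
    {"x": 0, "y": 0, "z": -0.1, "turn": 0, "jaw": 8.5},
    {"x": 0, "y": 0, "z": -0.1, "turn": 0, "jaw": 8.5},
    {"x": 0, "y": 0, "z": 0, "turn": 0, "jaw": 8.5}
  ]
}}

```text
t: 33.0
tool_pos: [0.6361, -0.0378, -0.0039]
tool_rot: [-1.571, -0.031, 0.03]
contact_force: [-1.5, -0.2, 3.5]
opening: 0.0849
```

Call:
{"api": "play_rows", "payload": {
  "moves": [
    {"x": 0, "y": 0, "z": -0.05, "turn": 0, "jaw": 8.5},
    {"x": 0, "y": 0.2, "z": 0, "turn": 0, "jaw": 8.5},
    {"x": 0, "y": 0.3, "z": 0, "turn": 0, "jaw": 8.5},
    {"x": 0, "y": 0.4, "z": 0, "turn": 0, "jaw": 8.5},
    {"x": 0, "y": 0.4, "z": 0, "turn": 0, "jaw": 8.5},
    {"x": 0, "y": 0.4, "z": 0, "turn": 0, "jaw": 8.5},
    {"x": 0, "y": 0.3, "z": 0, "turn": 0, "jaw": 8.5},
    {"x": 0, "y": 0, "z": 0, "turn": 0, "jaw": 8.5}
  ]
}}

```text
t: 33.67
tool_pos: [0.6367, -0.0173, -0.004]
tool_rot: [-1.571, -0.033, 0.03]
contact_force: [-1.4, -1.4, 6.2]
opening: 0.0853
```

```bash
python3 m.py z
```

```text
t 33.67 [ 0.6367 -0.0173 -0.004 ] yaw 92.28 F [-1.379  -1.4432  6.2434] open 0.0853
wrist [ 476   75   84  254 7620] [521.4 177.8] [0.5854 0.0891]
wrist [529 331  31  36 300] [547.6 348.9] [0.679  0.1339]
scene [238 264  26  27 555] [250.5 276.8] [0.6142 0.1447]
top [169 175  32  31 721] [184.6 190.4] [0.614  0.1613]
```

View pics/z_wrist.png

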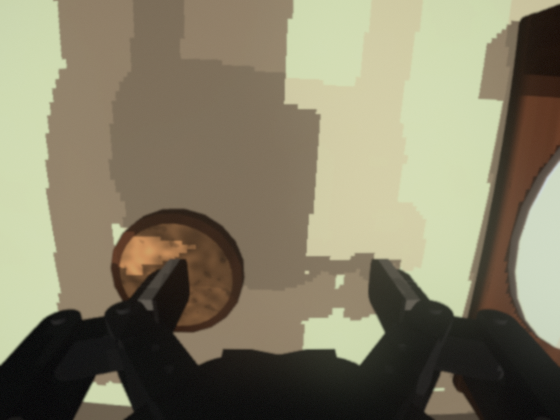

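Call:
{"api": "play_rows", "payload": {
  "moves": [
    {"x": 0, "y": 0.4, "z": 0, "turn": 0, "jaw": 8.5},
    {"x": 0, "y": 0.6, "z": 0, "turn": 0, "jaw": 8.5},
    {"x": 0, "y": 0.8, "z": 0, "turn": 0, "jaw": 8.5},
    {"x": 0, "y": 0.9, "z": 0, "turn": 0, "jaw": 8.5},
    {"x": 0, "y": 0.9, "z": 0, "turn": 0, "jaw": 8.5},
    {"x": 0, "y": 0.9, "z": 0, "turn": 0, "jaw": 8.5},
    {"x": 0, "y": 0.7, "z": 0, "turn": 0, "jaw": 8.5},
    {"x": 0, "y": 0, "z": 0, "turn": 0, "jaw": 8.5}
  ]
}}

```text
t: 34.48
tool_pos: [0.6367, 0.0345, -0.0041]
tool_rot: [-1.573, -0.033, 0.031]
contact_force: [0.4, -5.1, 5.5]
opening: 0.0852
```

Call:
{"api": "play_rows", "payload": {
  "moves": [
    {"x": 0, "y": 0, "z": 0.3, "turn": 0, "jaw": 8.5},
    {"x": 0, "y": 0, "z": 1, "turn": 0, "jaw": 8.5},
    {"x": 0, "y": -1, "z": 1.7, "turn": 0, "jaw": 8.5},
    {"x": 0, "y": -1.5, "z": 1.5, "turn": 0, "jaw": 8.5},
    {"x": 0, "y": -1.5, "z": 0.5, "turn": 0, "jaw": 8.5},
    {"x": 0, "y": -1, "z": 0, "turn": 0, "jaw": 8},
    {"x": 0, "y": 0, "z": 0, "turn": 0, "jaw": 8},
    {"x": 0, "y": 0, "z": 0, "turn": 0, "jaw": 8}
  ]
}}

```text
t: 35.15
tool_pos: [0.6352, -0.0165, 0.0443]
tool_rot: [-1.57, -0.028, 0.03]
contact_force: [-0.4, 0.3, 0.0]
opening: 0.0797
```

```bash
python3 m.py A
```

```text
t 35.15 [ 0.6352 -0.0165  0.0443] yaw 92.12 F [-0.4326  0.2537  0.0338] open 0.0797
wrist [ 530   15   30   63 1222] [543.7  48.9] [0.5171 0.1292]
wrist [ 426   85  134  235 8905] [475.9 194.5] [0.603  0.1031]
wrist [ 233  194  100   95 7454] [282.6 240.7] [ 0.6369 -0.0138]
wrist [546 205  14  67 691] [553.8 239.1] [0.6307 0.1659]
wrist [519 325  41   9 229] [539.9 328.5] [0.701  0.1783]
scene [227 212  36  22 318] [248.8 223. ] [ 0.6419 -0.0088]
scene [238 264  26  27 563] [250.6 276.9] [0.614 0.145]
top [169 175  31  31 714] [184.5 190.3] [0.6141 0.1614]
top [256 183  26  10 157] [268.8 187.6] [ 0.6178 -0.0172]
```

View pics/A_wrist.png

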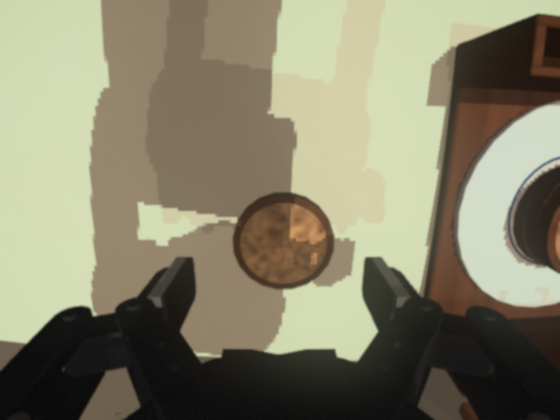

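Call:
{"api": "play_rows", "payload": {
  "moves": [
    {"x": 0.2, "y": 0.25, "z": -1.5, "turn": 0, "jaw": 7.5},
    {"x": 0, "y": 0, "z": -1.5, "turn": 0, "jaw": 7.5},
    {"x": 0, "y": 0, "z": -1.2, "turn": 0, "jaw": 7.5},
    {"x": 0, "y": 0, "z": -0.4, "turn": 0, "jaw": 7.5},
    {"x": 0, "y": 0, "z": 0, "turn": 0, "jaw": 7.5},
    {"x": 0, "y": 0, "z": 0, "turn": 0, "jaw": 7.5}
  ]
}}

```text
t: 35.8
tool_pos: [0.6373, -0.0131, -0.0019]
tool_rot: [-1.57, -0.029, 0.032]
contact_force: [0.0, 0.1, -0.1]
opening: 0.0751
```

Call:
{"api": "play_rows", "payload": {
  "moves": [
    {"x": 0, "y": 0, "z": 0, "turn": 0, "jaw": 6},
    {"x": 0, "y": 0, "z": 0, "turn": 0, "jaw": 6},
    {"x": 0, "y": 0, "z": 0, "turn": 0, "jaw": 6},
    {"x": 0, "y": 0, "z": 0, "turn": 0, "jaw": 6},
    {"x": 0, "y": 0, "z": 0, "turn": 0, "jaw": 6}
  ],
  "squeeze": 50
}}

```text
t: 36.22
tool_pos: [0.639, -0.0134, 0.0005]
tool_rot: [-1.571, -0.033, 0.029]
contact_force: [-0.1, 0.5, 4.5]
opening: 0.0607
```

Call:
{"api": "play_rows", "payload": {
  "moves": [
    {"x": 0, "y": 0, "z": 0.5, "turn": 0, "jaw": 6},
    {"x": 0, "y": 0, "z": 1, "turn": 0, "jaw": 6},
    {"x": 0, "y": 0, "z": 2, "turn": 0, "jaw": 6},
    {"x": 0, "y": 0, "z": 2.5, "turn": 0, "jaw": 6},
    {"x": 0, "y": 0, "z": 2, "turn": 0, "jaw": 6},
    {"x": 0, "y": 0, "z": 0, "turn": 0, "jaw": 6},
    {"x": 0, "y": 0, "z": 0, "turn": 0, "jaw": 6},
    {"x": 0, "y": 0, "z": 0, "turn": 0, "jaw": 6}
  ]
}}

```text
t: 36.88
tool_pos: [0.6372, -0.0131, 0.0785]
tool_rot: [-1.57, -0.03, 0.032]
contact_force: [-0.6, 0.5, -0.6]
opening: 0.0612
```

```bash
python3 m.py B
```

```text
t 36.88 [ 0.6372 -0.0131  0.0785] yaw 92.23 F [-0.5937  0.5315 -0.6224] open 0.0612
wrist [ 458   30  102   58 2823] [505.1  60.6] [0.52   0.1332]
wrist [ 500  155   60   98 4736] [533.1 206.1] [0.6187 0.1784]
scene [252 198  11  19 160] [256.4 206.9] [ 0.629  -0.0629]
scene [238 264  26  27 563] [250.5 276.9] [0.6141 0.1451]
top [255 178  27  11 163] [268.7 183.7] [ 0.6261 -0.017 ]
```

View pics/B_wrist.png

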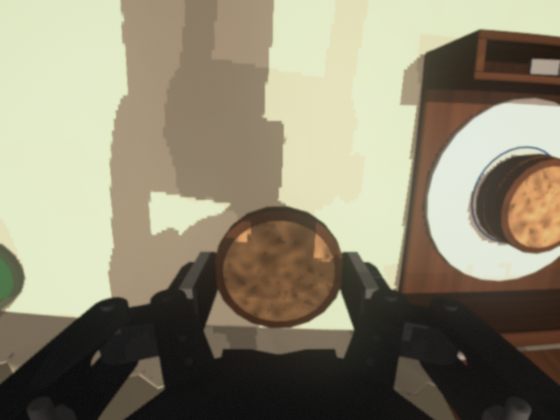

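Call:
{"api": "play_rows", "payload": {
  "moves": [
    {"x": -0.2, "y": 1.2, "z": 0.8, "turn": 0, "jaw": 6},
    {"x": -0.4, "y": 2.5, "z": 0, "turn": 0, "jaw": 6},
    {"x": -0.45, "y": 2.8, "z": 0, "turn": 0, "jaw": 6},
    {"x": -0.45, "y": 2.8, "z": 0, "turn": 0, "jaw": 6},
    {"x": -0.45, "y": 2.8, "z": 0, "turn": 0, "jaw": 6},
    {"x": -0.4, "y": 2.5, "z": 0, "turn": 0, "jaw": 6},
    {"x": -0.2, "y": 1.6, "z": 0, "turn": 0, "jaw": 6},
    {"x": -0.1, "y": 0.8, "z": -0.5, "turn": 0, "jaw": 6}
  ]
}}

```text
t: 37.7
tool_pos: [0.6112, 0.1598, 0.0831]
tool_rot: [-1.57, -0.034, 0.032]
contact_force: [1.0, 0.5, -0.0]
opening: 0.0607
```

Call:
{"api": "play_rows", "payload": {
  "moves": [
    {"x": 0, "y": 0, "z": -1.5, "turn": 0, "jaw": 6},
    {"x": 0, "y": 0, "z": -1, "turn": 0, "jaw": 6},
    {"x": 0, "y": 0, "z": 0, "turn": 0, "jaw": 6},
    {"x": 0, "y": 0, "z": 0, "turn": 0, "jaw": 6},
    {"x": 0, "y": 0, "z": 0, "turn": 0, "jaw": 6}
  ]
}}

```text
t: 38.12
tool_pos: [0.6114, 0.1557, 0.0566]
tool_rot: [-1.571, -0.029, 0.03]
contact_force: [0.9, 0.6, -0.0]
opening: 0.0606
```

```bash
python3 m.py C|head -1
```

```text
t 38.12 [0.6114 0.1557 0.0566] yaw 92.15 F [ 0.9309  0.5814 -0.0114] open 0.0606
```

View pics/C_wrist.png

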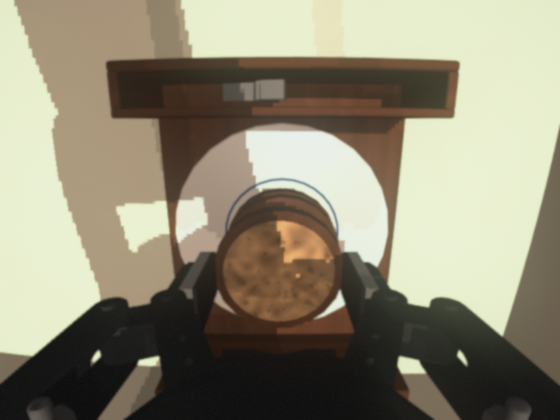

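Call:
{"api": "play_rows", "payload": {
  "moves": [
    {"x": -0.08, "y": 0.15, "z": -0.4, "turn": 0, "jaw": 6},
    {"x": 0, "y": 0, "z": -0.3, "turn": 0, "jaw": 6},
    {"x": 0, "y": 0, "z": -0.3, "turn": 0, "jaw": 6},
    {"x": 0, "y": 0, "z": -0.15, "turn": 0, "jaw": 6},
    {"x": 0, "y": 0, "z": -0.1, "turn": 0, "jaw": 6},
    {"x": 0, "y": 0, "z": 0, "turn": 0, "jaw": 6},
    {"x": 0, "y": 0, "z": 0, "turn": 0, "jaw": 6}
  ]
}}

```text
t: 38.85
tool_pos: [0.6106, 0.1583, 0.0446]
tool_rot: [-1.571, -0.031, 0.031]
contact_force: [0.1, 0.3, 0.3]
opening: 0.0608
```

Call:
{"api": "play_rows", "payload": {
  "moves": [
    {"x": 0, "y": -0.1, "z": -0.1, "turn": 0, "jaw": 6},
    {"x": 0, "y": 0, "z": -0.1, "turn": 0, "jaw": 6},
    {"x": 0, "y": 0, "z": 0, "turn": 0, "jaw": 6},
    {"x": 0, "y": 0, "z": 0, "turn": 0, "jaw": 6}
  ]
}}

```text
t: 39.18
tool_pos: [0.6109, 0.1572, 0.0435]
tool_rot: [-1.571, -0.031, 0.03]
contact_force: [-2.0, -0.9, 4.5]
opening: 0.061
```

Contact on the pile; release.

Call:
{"api": "play_rows", "payload": {
  "moves": [
    {"x": 0, "y": 0, "z": 0, "turn": 0, "jaw": 6.4},
    {"x": 0, "y": 0, "z": 0, "turn": 0, "jaw": 6.8},
    {"x": 0, "y": 0, "z": 0, "turn": 0, "jaw": 7.3},
    {"x": 0, "y": 0, "z": 0, "turn": 0, "jaw": 7.4},
    {"x": 0, "y": 0, "z": 0, "turn": 0, "jaw": 7.4}
  ]
}}

```text
t: 39.6
tool_pos: [0.6104, 0.1573, 0.0424]
tool_rot: [-1.571, -0.03, 0.031]
contact_force: [0.5, -0.4, -0.5]
opening: 0.0742
```

Call:
{"api": "play_rows", "payload": {
  "moves": [
    {"x": 0, "y": 0, "z": 0.5, "turn": 0, "jaw": 7.4},
    {"x": 0, "y": 0, "z": 1, "turn": 0, "jaw": 7.4},
    {"x": 0, "y": 0, "z": 2, "turn": 0, "jaw": 7.4},
    {"x": 0, "y": 0, "z": 2.5, "turn": 0, "jaw": 7.4},
    {"x": 0, "y": 0, "z": 1, "turn": 0, "jaw": 7.4},
    {"x": 0, "y": 0, "z": 0, "turn": 0, "jaw": 7.4},
    {"x": 0, "y": 0, "z": 0, "turn": 0, "jaw": 7.4},
    {"x": 0, "y": 0, "z": 0, "turn": 0, "jaw": 7.4}
  ]
}}

```text
t: 40.27
tool_pos: [0.6098, 0.1571, 0.1114]
tool_rot: [-1.571, -0.029, 0.032]
contact_force: [-0.5, 0.5, -0.5]
opening: 0.074
```

```bash
python3 m.py D; python3 - <<'E'
from fit import *
overlay("wrist","D_o.png",[(.6105,.157,.016,.036,(255,0,0)),(.6105,.157,.052,.032,(0,255,0)),(.6105,.157,.016,.068,(255,0,255))],(180,90,380,290),3)
E
```

```text
t 40.27 [0.6098 0.1571 0.1114] yaw 92.23 F [-0.5154  0.5187 -0.4965] open 0.074
wrist [ 235  182   88   86 5920] [278.4 225. ] [0.6245 0.1577]
scene [238 263  26  29 436] [252.7 278.9] [0.608  0.1498]
top [178 188  21  18 292] [187.1 196.1] [0.6017 0.1559]
```

View pics/D_o.png

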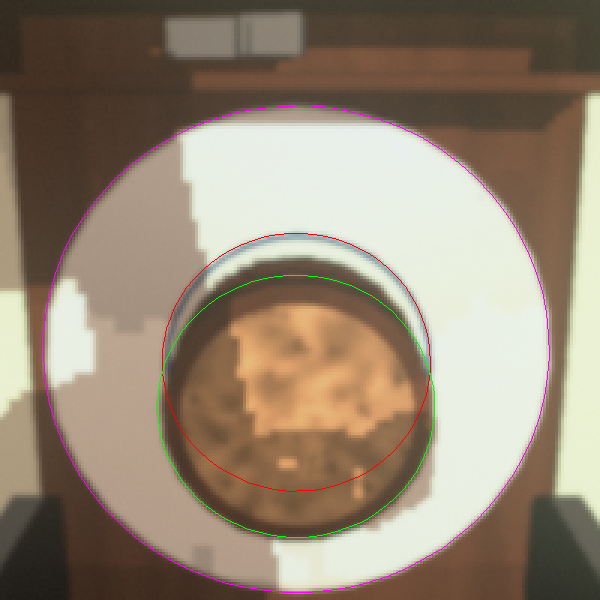

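Call:
{"api": "play_rows", "payload": {
  "moves": [
    {"x": 0, "y": 0, "z": 2, "turn": 0, "jaw": 7.4},
    {"x": -1.5, "y": 0, "z": 3, "turn": 0, "jaw": 7.4},
    {"x": -3, "y": 0, "z": 3, "turn": 0, "jaw": 7.4},
    {"x": -3.5, "y": 0, "z": 3, "turn": 0, "jaw": 7.4},
    {"x": -3.5, "y": 0, "z": 2, "turn": 0, "jaw": 7.4},
    {"x": -3.5, "y": 0, "z": 0, "turn": 0, "jaw": 7.4},
    {"x": -3.5, "y": -1, "z": 0, "turn": 0, "jaw": 7.4},
    {"x": -2, "y": -1, "z": 0, "turn": 0, "jaw": 7.4}
  ]
}}

```text
t: 41.13
tool_pos: [0.4068, 0.1374, 0.2388]
tool_rot: [-1.57, -0.031, 0.033]
contact_force: [0.8, -0.9, -0.1]
opening: 0.074
```

Call:
{"api": "play_rows", "payload": {
  "moves": [
    {"x": -0.5, "y": -2, "z": 0, "turn": 0, "jaw": 7.4},
    {"x": -0.5, "y": -3, "z": 0, "turn": 0, "jaw": 7.4},
    {"x": -0.5, "y": -3, "z": 0, "turn": 0, "jaw": 7.4},
    {"x": 0, "y": -2, "z": 0, "turn": 0, "jaw": 7.4},
    {"x": 0, "y": 0, "z": 0, "turn": 0, "jaw": 7.4},
    {"x": 0, "y": 0, "z": 0, "turn": 0, "jaw": 7.4},
    {"x": 0, "y": 0, "z": 0, "turn": 0, "jaw": 7.4}
  ]
}}

```text
t: 41.72
tool_pos: [0.3944, 0.0377, 0.2389]
tool_rot: [-1.57, -0.03, 0.031]
contact_force: [0.7, 0.9, 0.2]
opening: 0.0739
```

```bash
python3 m.py E; python3 - <<'E'
from fit import *
np.set_printoptions(precision=4,suppress=True)
z=.052
for c in ("scene","top"):
    d=eyes.get_image(c)
    for i in range(5):
        print(c,i,[(round(r["score"],2),np.round(r["point"]),onz(d,r["point"],.0475)[:2]) for r in pinpoint(c,f"coaster_{i}_mid")[:2]])
    for q in ("tumbler_5_mid","tumbler_6_mid"):
        zz=.041 if "5" in q else .029
        print(q,[(round(r["score"],2),onz(d,r["point"],zz)[:2]) for r in pinpoint(c,q)[:1]])
C=[(.6097,.1572,.016,.036,(255,0,0)),(.6097,.1572,.052,.032,(0,255,0)),(.6097,.1572,.016,.068,(255,0,255))]
overlay("top","E_ot.png",C,(120,110,260,250),4); overlay("scene","E_os.png",C,(170,190,310,330),4)
E
```

```text
t 41.72 [0.3944 0.0377 0.2389] yaw 92.23 F [0.6604 0.8897 0.2025] open 0.0739
wrist [304 292  51  58 548] [318.5 309.7] [0.5764 0.1009]
wrist [339 332  29  30 544] [352.4 346. ] [0.6376 0.1561]
scene [237 262  27  28 580] [250.  275.5] [0.6159 0.1415]
top [168 174  31  32 764] [183.3 189.2] [0.6165 0.164 ]
scene 0 [(0.44, array([246., 275.]), array([0.62  , 0.1594]))]
scene 1 [(0.42, array([249., 272.]), array([0.6139, 0.1494]))]
scene 2 [(0.89, array([249., 276.]), array([0.6125, 0.1606])), (0.43, array([249., 280.]), array([0.6112, 0.1707]))]
scene 3 [(0.36, array([251., 278.]), array([0.6084, 0.1653]))]
scene 4 [(0.6, array([250., 280.]), array([0.6105, 0.1704]))]
tumbler_5_mid [(0.66, array([ 0.4081, -0.2504]))]
tumbler_6_mid [(0.7, array([ 0.393 , -0.1553]))]
top 0 [(0.6, array([189., 193.]), array([0.6041, 0.1435])), (0.39, array([183., 192.]), array([0.6056, 0.1562]))]
top 1 []
top 2 [(0.73, array([184., 188.]), array([0.6144, 0.1536]))]
top 3 []
top 4 [(0.57, array([187., 190.]), array([0.6096, 0.148 ]))]
tumbler_5_mid [(0.66, array([ 0.4132, -0.2438]))]
tumbler_6_mid [(0.86, array([ 0.4028, -0.1601]))]
```

View pics/E_ot.png

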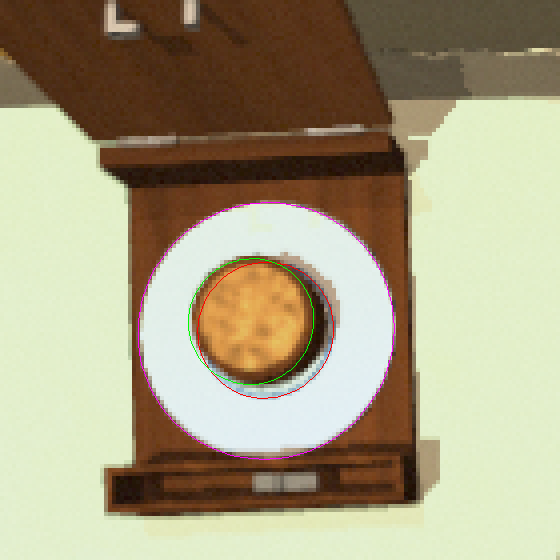

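View pics/E_os.png

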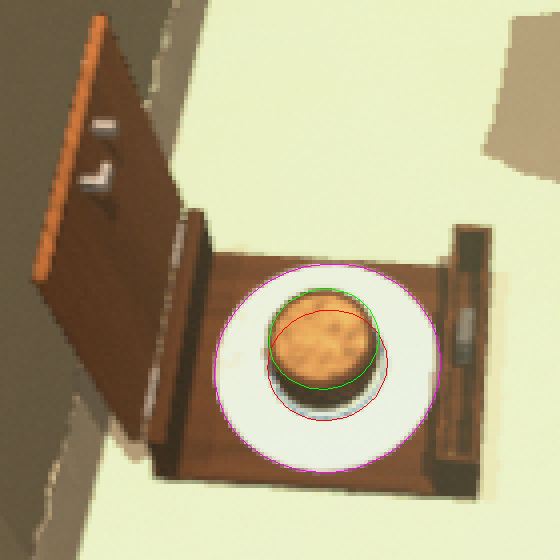

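View pics/E_scene.png

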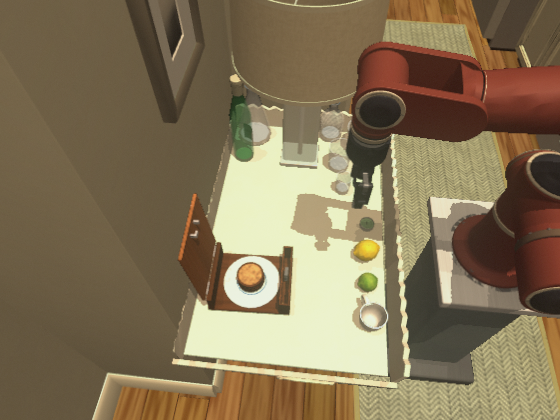

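View pics/E_top.png

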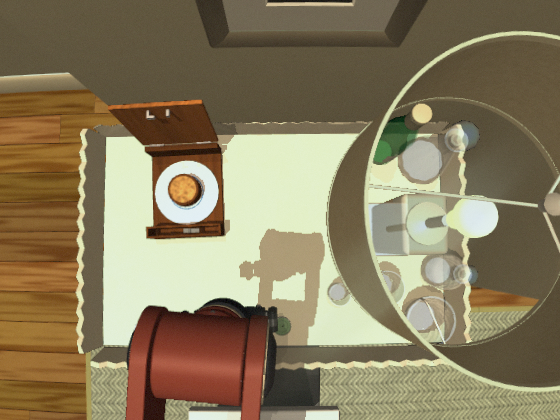

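```bash
python3 -c "
from station import *
print(finish_job()); print(ctrl.get_obs()['t'])"
```

```text
the job is handed in; nothing more can be done
None
the job is handed in; nothing more can be done
```

I opened the lid under control, stacked the four coasters that were out on the tray in the blue ring, and handed the job in at about 42 s. It was accepted, but no verdict is reported.

- **Lid:** I pressed the touch mark about 7 mm down with 3–4 N until the latch let go. I kept the fingers on the lid as it rose, at about 0.1 m/s, to roughly 1.25 rad, then lifted clear. The final pictures show it standing fully open.
- **Coasters:** Four were there; `coaster_3` never showed up in the scene or top pictures. In the wrist, top and scene pictures the pile looks flat and straight, within about 1–2 mm of the ring centre.
- **Lamp shade:** My estimate was that the arm would hit the shade when picking `coaster_2` where it lay. I first dragged that coaster about 7 cm away from the lamp with one fingertip, and then picked it up.
- **Side contact:** At the end of that drag I read 5 N of sideways force, probably the open finger touching the side of the caddy base. I saw no effect from it.
- **Glasses:** The last check found both tumblers within about 1 cm of where they started, which is the scatter of the detections. The hand was clear of everything when I handed in.
- **Disagreements:** The networks' coaster points scattered by up to about 13 mm around the pile. I relied instead on colour measurements and on circles drawn over the pictures. I saw no coaster knocked aside and no slackening of the grip.

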